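# Wind the sampler needle home and hold its recessed reset

### The job

The sampler on the desk stopped with its needle down in the vial. Wind the crank on top of its tower clockwise (seen from above) until the needle carriage is fully up against its top stop; only then take the orange-handled reset pin out of its blue stand, reach it upright through the amber-ringed hole in the deck and press the recessed button fully down, gently. Finish while still holding the pin in the gripper with the button held down, the needle still fully up, and leave the bottle, the beaker and the rack of vials undisturbed.

Things in the scene. Friction and masses are not known exactly. Their poses are not given: they have to be found in the camera images.
- sampler: single-vial sampler, fixed to the desk: a low white and grey housing 130 mm deep (x) by 310 mm wide (y), deck 50 mm above the desk, with an aluminium needle tower at its left (+y) end (top plate 155 mm above the desk, x from -30 to +56 mm, y from 50 to 150 mm) and a grey service cover at its right (-y) end. Origin: centre of its underside; its front, with the display, faces its -x; z up
- crank_axis (a point): point on the vertical crank axis, on top of the tower's top plate, 155 mm above the desk
- knob_mid (a point): mid-height of the crank's black knob, 191 mm above the desk: upright round knob, 19 mm diameter, 40 mm tall (its underside at 169 mm, just above the 7 mm thick steel crank arm). It spins freely about its own axis and travels on a circle of 45 mm radius round crank_axis; the crank stays where it is left, so the knob can be let go and taken again at any time
- crank (a joint): crank angle in rad, grows clockwise seen from above, 0 to 18.85 (three turns); at 18.85 the carriage is at its top stop and the crank stops. Starts 1.3 to 2.3 turns short of that. Turning takes about 3 N at the knob. At value 0 the crank arm points along the sampler's +x
- needle_carriage (a joint): height in m of the dark needle carriage above its lowest position, 0 to 0.024; 0.024 = fully up against its stop under the top plate. Driven by the crank's lead screw, 8 mm up for each clockwise turn; it cannot be pushed by hand
- reset_hole (a point): centre of the mouth of the round reset hole in the service cover, at deck level (50 mm above the desk), amber ring of 21 mm outside diameter and 1 mm height round it; hole 10 mm in diameter, vertical; the red button's top lies 14 mm below the mouth when released; z up
- reset_button (a joint): how far the recessed spring button is pressed, in m: 0 released, 0.004 fully down (about 5 N); it springs back when let go
- reset_pin: loose reset pin, 110 mm long, about 35 g: steel shaft 5 mm in diameter and 55 mm long below an orange handle 14 mm in diameter and 55 mm long. Origin: the centre of the tip of the shaft; z runs from the tip along the pin to the handle. It starts upright in the stand, its handle resting on the stand's top from 60 to 115 mm above the desk
- pin_grip (a point): on the pin's axis, 90 mm from its tip (35 mm up the handle): a good place to grip
- pin_stand: blue block, fixed to the desk, 44 by 44 mm and 60 mm tall, on a dark 64 by 64 mm foot 6 mm thick, with an upright 7 mm hole in which the pin stands. Origin: centre of its underside
- vial_rack: loose blue rack of vials, 66 by 136 by 37 mm, a bystander; origin: centre of its underside
- buffer_bottle: loose clear bottle with a blue cap, 56 mm diameter, 103 mm tall, a bystander; origin: centre of its underside
- beaker: loose small beaker, 60 mm wide, 72 mm tall, a bystander; origin: centre of its underside

How it is judged:
By the outcome, as a careful person would: the job done as asked, in the order asked, and still so for the second after the job is handed in, while the arm keeps its last pose, push and grip.
It also fails if it takes over 66 s, if anything falls off the work surface, if the arm or the gripper's body presses on something with over 40 N, if the wrist force passes 120 N, or if a joint passes its speed limit or range.

### The arm

A 6-joint arm with a two-finger parallel gripper is mounted at the origin on a cart in front of the work surface, level with it; the furniture and walls round the work are solid. World frame = base frame: x ahead of the robot, y to its left, z up, the work surface at z = 0. Lengths are in m, angles in degrees, forces in N, time in s.
With the tool pointing down it reaches from about 0.4 to 0.825 m from the base axis. Payload 7 kg.
Tool frame: the origin (TCP) lies at the very end of the fingers, on their centre line; the grasp point (between the pads) lies 19 mm behind it (r.hold_point_z is the distance from the TCP to the grasp point, in m); z points along the fingers, y is the direction in which the jaws open and shut (so a half turn about z gives the same grasp; the last joint's range is limited). The gripper opens to 88 mm and grips with 3 to 60 N. Pads are 19 mm wide; open, the fingers measure 130 mm over their backs; the gripper's body (78 mm by 193 mm) begins 47 mm behind the grasp point.
Start: joints at [81.48, 20.546, 0.682, 0, -70.136, -16.507], TCP at [0.286, 0.612, 0.194] pointing down, gripper open.
Joint ranges: [-176.03, 176.03], [-82.01, 121.73], [-58.28, 71.71], [-173.87, 95.51], [-174.79, -0.11], [-173.66, 173.66]. Speed limits (degrees/s): [136.94, 136.94, 172.46, 180, 180, 180].

### API

Orientations are given as [roll, pitch, yaw] about the fixed x, y, z axes, in that order (R = Rz(yaw) Ry(pitch) Rx(roll)).
In Python, from plant import r gives the robot as it stands. The module is installed in compiled form; this text tells all that it offers.
- The arm moves only by the shell command python3 -m inch 'ROWS' [FORCE]. ROWS is text: rows parted by semicolons, each of 7 numbers parted by spaces: the shift along the tool's x, y, z in m, then the turn, a rotation vector about the tool's x, y, z in rad, then the opening, from 0 (shut) to 1 (fully open). In form: tx ty tz ax ay az jaw; .... A call has 1 to 20 rows; each row shifts and turns the commanded pose from where the row before left it, along the tool's axes as they then stand; what a row does not reach is not made up. A row lasts 1/12 s, in which the tool goes at most 41.7 mm and 7.16 degrees, less where a joint would pass 70% of its speed; a pose out of reach is approached as far as the arm can. A call with a gripper value outside its range is refused whole. The fingers move at their own pace and stop on an object; FORCE is the grip in N (left out, the last holds). Time passes only in rows, so rows that do not move let the fingers close. It gives the time, the measured TCP pose, the force and the opening at its end, in the units of the state.
- r.get_state(): the state, without advancing time (a new reading comes with each control period).
- r.capture(name): name is "scene" or "top" or "wrist"; returns the picture (400x640x3 uint8, red, green, blue); there is no depth.
- r.camera_params(name): a dict with "vfov" (degrees; the focal length in pixels is half the picture's height over the tangent of half this angle, whatever the lens; pixels are square), "cx", "cy" (the principal point, pixels), "R" (3x3) and "t" (3): a world point X has camera coordinates R X + t. Camera axes: x right, y down, z forward; pixel columns grow to the right and rows downward; lengths in m; the calibration is good to about 2 mm. The wrist camera is an equidistant fisheye: a pixel r from the principal point sees the ray r / f radians off the axis. A picture is of the moment at which its call begins: read the wrist's pose just before it. camera_params takes no time and is no camera call; for the wrist camera it gives the pose at the moment of the call.
- r.close_job(): hands the job in, once; it reports no verdict.
Trained networks look in the newest picture that a camera, given by its name, has taken for a name from the list of things; names that differ only in an ending like _2 or _b are one class to them, and where a whole thing is asked for, a point or a joint stands for the part that bears it (a point fixed in the world has none). Each returns a list of dicts, best first, with "p" (0 to 1); they miss things now and then, are a little off and sometimes report something else, mostly with a low value. They report only what shows in the picture. A call takes as long as a camera call.
- r.recognise(target, camera): "xy" ([column, row] in pixels, amid what is visible of it).
The state is a dict: "time_s": time; "joints": joint angles; "qd": joint speeds; "joint_torque": joint torques, N m; "tcp_pos": TCP position; "eef_rot": TCP orientation; "contact_force": force on the tool from outside, world axes, zero at the start; "moment": the same for the moment, N m; "gripper_width": finger opening in m.
Only numpy, scipy, OpenCV 4.12 (cv2) and the standard library are available. Lean on these libraries where they do the work, as an engineer would, in place of code of your own. Each camera call takes 0.05 s, during which the arm holds its last target.

## Working session

There is one attempt and no reset: what is moved stays moved. The work goes in short steps, Python scripts to look and compute and a shell command to move; the robot and the scene stay as the last step left them, time stands still between calls to the robot, and variables do not carry over. Pictures are saved under pics/ and viewed, and the job is handed in when it is done.

```bash
mkdir -p pics
python3 - <<'E'
from plant import r
import cv2
s=r.get_state()
for k in ("time_s","tcp_pos","eef_rot","contact_force","gripper_width"): print(k,s[k])
for n in ("scene","top","wrist"):
    im=r.capture(n); cv2.imwrite(f"pics/{n}0.png",im[:,:,::-1])
    p=r.camera_params(n); print(n,p)
    for t in ("sampler","knob_mid","crank","reset_hole","reset_pin","pin_grip","pin_stand","vial_rack","buffer_bottle","beaker"):
        try:print(t,[(d['xy'],round(d['p'],2)) for d in r.recognise(t,n)][:3])
        except Exception as e: print(t,e)
print(r.get_state()["time_s"],r.hold_point_z)
E
```

```text
time_s 0.0
tcp_pos [0.28535447 0.61112377 0.19300382]
eef_rot [ 1.79902269e+02 -9.83529595e-03 -2.50314599e+01]
contact_force [ 0.02241495 -0.16923693  0.28288844]
gripper_width 0.0873345793591875
scene {'vfov': 44.53926848255526, 'cx': 323.47633710940744, 'cy': 200.37019723893965, 'R': array([[ 0.60831491, -0.793402  , -0.02159232],
       [-0.36019026, -0.25171757, -0.89827682],
       [ 0.70725946,  0.55421253, -0.43889922]]), 't': array([-0.13500008,  0.3433553 ,  0.68621563])}
sampler [([311.3, 222.2], 0.94)]
knob_mid [([284.4, 157.2], 0.74), ([282.4, 147.8], 0.67)]
crank [([284.2, 156.5], 0.53)]
reset_hole [([310.5, 221.2], 0.88)]
reset_pin [([429.5, 233.9], 0.49)]
pin_grip [([430.0, 264.1], 0.17)]
pin_stand [([429.5, 264.5], 0.95)]
vial_rack [([201.4, 240.0], 0.76), ([446.1, 230.6], 0.21)]
buffer_bottle [([234.1, 190.6], 0.96)]
beaker [([448.2, 228.7], 0.9)]
top {'vfov': 54.19905178212126, 'cx': 321.28579331983536, 'cy': 199.57901477315662, 'R': array([[ 0.01379588, -0.99949221,  0.02872286],
       [-0.98973914, -0.01773569, -0.14178109],
       [ 0.14221852, -0.02647214, -0.
[... 215 characters left out ...]
.83), ([405.7, 145.0], 0.46)]
reset_pin [([416.6, 189.2], 0.37)]
pin_grip []
pin_stand [([402.9, 197.7], 0.65)]
vial_rack [([235.9, 263.2], 0.64)]
buffer_bottle []
beaker [([403.9, 146.9], 0.86), ([307.9, 195.9], 0.64)]
wrist {'vfov': 65.70646984690485, 'cx': 318.8786155164131, 'cy': 198.4470819946938, 'R': array([[-4.22703639e-01, -9.06267641e-01, -7.71576373e-04],
       [-8.65178869e-01,  4.03285168e-01,  2.98037914e-01],
       [-2.69790952e-01,  1.26649262e-01, -9.54553721e-01]]), 't': array([ 0.67561934, -0.03763616,  0.39048905])}
sampler []
knob_mid []
crank []
reset_hole []
reset_pin []
pin_grip []
pin_stand []
vial_rack [([413.1, 83.0], 0.77)]
buffer_bottle []
beaker []
1.65 0.0188
```

View pics/scene0.png

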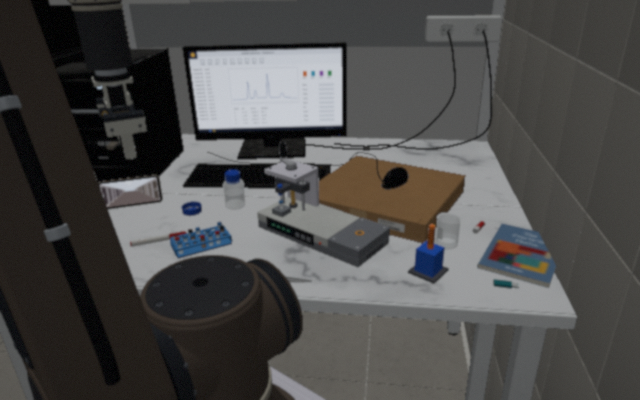

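View pics/top0.png

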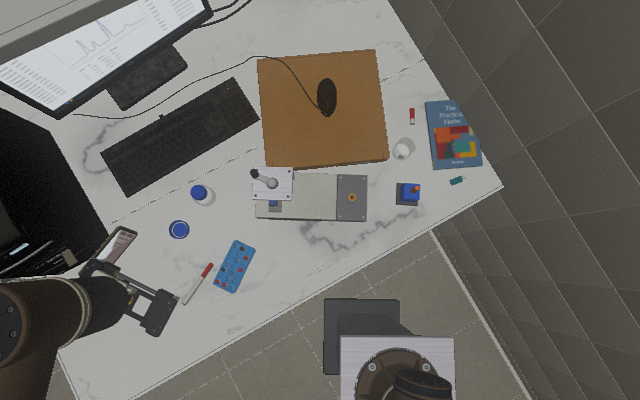

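View pics/wrist0.png

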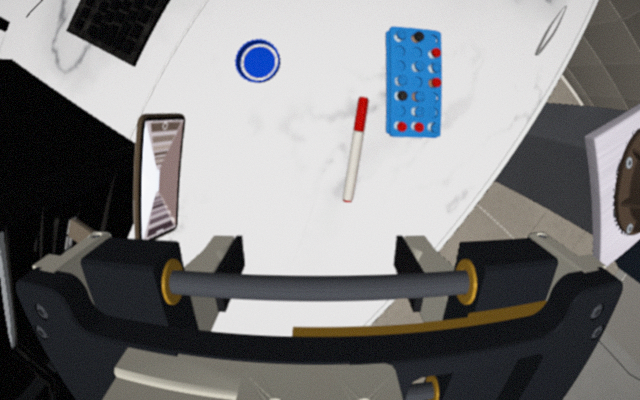

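```bash
cat > h.py <<'E'
import numpy as np, cv2
from plant import r
def ray(name,px,P=None):
    P=P or r.camera_params(name); f=200/np.tan(np.radians(P['vfov']/2))
    u=np.array([px[0]-P['cx'],px[1]-P['cy']])/f
    if name=='wrist':
        a=np.hypot(*u); d=np.array([*(u/max(a,1e-9)*np.sin(a)),np.cos(a)])
    else: d=np.array([u[0],u[1],1.])
    R=np.array(P['R']);t=np.array(P['t'])
    d=R.T@d; return -R.T@t, d/np.linalg.norm(d)
def atz(name,px,z,P=None):
    o,d=ray(name,px,P); return o+d*(z-o[2])/d[2]
def tri(*rs):
    A=np.zeros((3,3));b=np.zeros(3)
    for o,d in rs:
        M=np.eye(3)-np.outer(d,d);A+=M;b+=M@o
    X=np.linalg.solve(A,b)
    return X,[float(np.linalg.norm((np.eye(3)-np.outer(d,d))@(X-o))) for o,d in rs]
def proj(name,X,P=None):
    P=P or r.camera_params(name); f=200/np.tan(np.radians(P['vfov']/2))
    c=np.array(P['R'])@np.array(X)+np.array(P['t'])
    if name=='wrist':
        h=np.hypot(c[0],c[1]);a=np.arctan2(h,c[2]);return np.array([P['cx'],P['cy']])+f*a*c[:2]/h
    return np.array([P['cx'],P['cy']])+f*c[:2]/c[2]
E
python3 - <<'E'
import cv2
im=cv2.imread('pics/top0.png'); cv2.imwrite('pics/top0c.png',cv2.resize(im[130:240,235:435],None,fx=4,fy=4,interpolation=cv2.INTER_CUBIC))
im=cv2.imread('pics/scene0.png'); cv2.imwrite('pics/scene0c.png',cv2.resize(im[130:290,250:470],None,fx=3.6,fy=3.6,interpolation=cv2.INTER_CUBIC))
E
```

```text
(no output)
```

View pics/top0c.png

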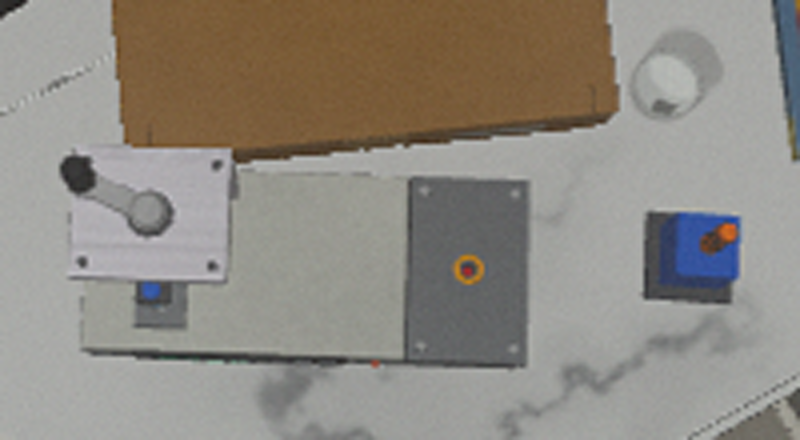

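View pics/scene0c.png

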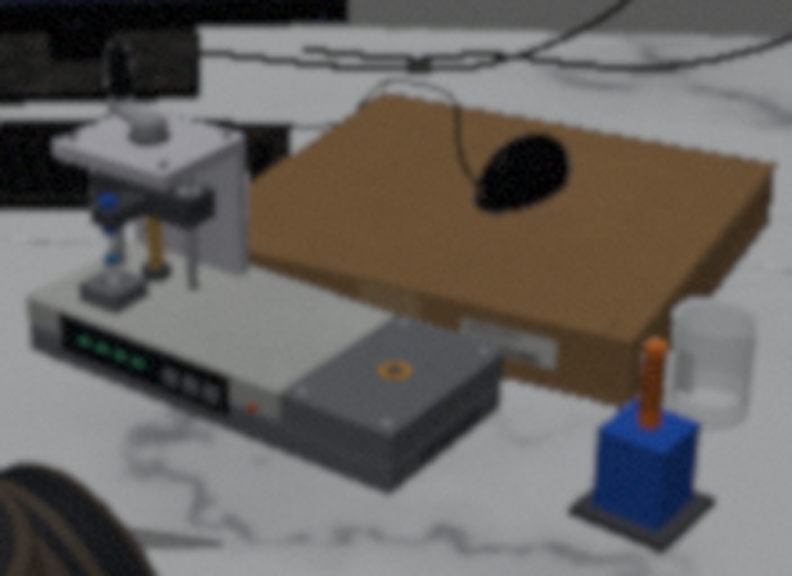

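Run:
```python
from h import *
T=lambda x,y:(235+x/4,130+y/4); S=lambda x,y:(250+x/3.6,130+y/3.6)
for n,a,b,z in [("hole",(469,269),(395,370),.05),("pintop",(728,232),(655,343),.115),("hubtop",(151,209),(150,120),.17),("knob",(77,174),(119,70),.191),
  ("coverNE",(529,181),(500,362),.05),("coverSE",(527,366),(390,437),.05),("plateNE",(233,150),(246,128),.155),("plateSE",(227,283),(170,175),.155),("plateSW",(67,278),(52,143),.155),("standtopSE",(738,279),(655,445),.06),("boxcornerSE",(612,117),(632,345),.05),("pinbase",(708,245),(651,425),.06)]:
    X,e=tri(ray('top',T(*a)),ray('scene',S(*b))); print(n,X.round(4),[round(x,4) for x in e],'topz',atz('top',T(*a),z).round(4),'scz',atz('scene',S(*b),z).round(4))
```

```text
hole [0.5346 0.1319 0.0488] [0.0017, 0.0017] topz [0.5355 0.1307 0.05  ] scz [0.5314 0.1318 0.05  ]
pintop [ 0.553  -0.0337  0.1131] [0.0016, 0.0016] topz [ 0.5536 -0.0345  0.115 ] scz [ 0.5481 -0.0342  0.115 ]
hubtop [0.551  0.3436 0.166 ] [0.0017, 0.0017] topz [0.5515 0.342  0.17  ] scz [0.5421 0.3379 0.17  ]
knob [0.5684 0.3867 0.1877] [0.0009, 0.0009] topz [0.5684 0.3855 0.191 ] scz [0.561  0.3811 0.191 ]
coverNE [0.5988 0.0901 0.0393] [0.004, 0.004] topz [0.5991 0.0884 0.05  ] scz [0.5785 0.083  0.05  ]
coverSE [0.4674 0.091  0.048 ] [0.0014, 0.0014] topz [0.4681 0.0902 0.05  ] scz [0.4634 0.0901 0.05  ]
plateNE [0.5918 0.2935 0.158 ] [0.0013, 0.0013] topz [0.5934 0.2927 0.155 ] scz [0.5964 0.2989 0.155 ]
plateSE [0.5088 0.294  0.1524] [0.0007, 0.0007] topz [0.508  0.2944 0.155 ] scz [0.5048 0.2896 0.155 ]
plateSW [0.5087 0.3963 0.1511] [0.0017, 0.0017] topz [0.5093 0.3946 0.155 ] scz [0.5008 0.3907 0.155 ]
standtopSE [ 0.5278 -0.0519  0.0644] [0.0033, 0.0033] topz [ 0.5303 -0.056   0.06  ] scz [ 0.5311 -0.0471  0.06  ]
boxcornerSE [0.6481 0.0273 0.0482] [0.0015, 0.0015] topz [0.6468 0.0289 0.05  ] scz [0.6466 0.0251 0.05  ]
pinbase [ 0.5536 -0.0349  0.0581] [0.0012, 0.0012] topz [ 0.554  -0.0355  0.06  ] scz [ 0.5495 -0.0355  0.06  ]
```

```bash
python3 -m inch '0 0 -.008 0 0 .1134 1;0 0 -.008 0 0 .1134 1;0 0 -.008 0 0 .1134 1;0 0 -.008 0 0 .1134 1;0 0 -.008 0 0 .1134 1;0 0 -.008 0 0 .1134 1;0 0 -.008 0 0 .1134 1;0 0 -.008 0 0 .1134 1;0 0 -.008 0 0 .1134 1;0 0 -.008 0 0 .1134 1'
python3 -m inch '.018 -.0236 0 0 0 0 .5;.018 -.0236 0 0 0 0 .5;.018 -.0236 0 0 0 0 .5;.018 -.0236 0 0 0 0 .5;.018 -.0236 0 0 0 0 .5;.018 -.0236 0 0 0 0 .5;.018 -.0236 0 0 0 0 .5;.018 -.0236 0 0 0 0 .5;.018 -.0236 0 0 0 0 .5;.018 -.0236 0 0 0 0 .5;.018 -.0236 0 0 0 0 .5;.018 -.0236 0 0 0 0 .5;0 0 0 0 0 0 .5;0 0 0 0 0 0 .5'
python3 - <<'E'
from h import *
print(r.get_state()['joints'])
im=r.capture('wrist'); cv2.imwrite("pics/w1.png",im[:,:,::-1]); P=r.camera_params('wrist')
import pickle; pickle.dump(P,open('P1.pkl','wb'))
for n,X in [('knobtop',(.5684,.386,.211)),('axis',(.551,.343,.16)),('hole',(.5346,.1315,.05))]: print(n,proj('wrist',X,P))
E
```

```text
time_s: 2.48
tcp_pos: [0.2855, 0.6116, 0.2744]
eef_rot: [-180.0, 0.0, -90.3]
contact_force: [0.9, 0.1, 0.2]
gripper_width: 0.0876
time_s: 3.65
tcp_pos: [0.5699, 0.3943, 0.2735]
eef_rot: [180.0, -0.0, -90.2]
contact_force: [-0.6, 0.3, -1.1]
gripper_width: 0.044
[ 5.07439770e+01  2.03595775e+01  1.05855987e+01 -3.50603309e-03
 -8.02666558e+01 -5.08964119e+01]
knobtop [319.11473285 189.42297301]
axis [336.72626406 133.23010729]
hole [343.85728612 -23.97629888]
```

View pics/w1.png

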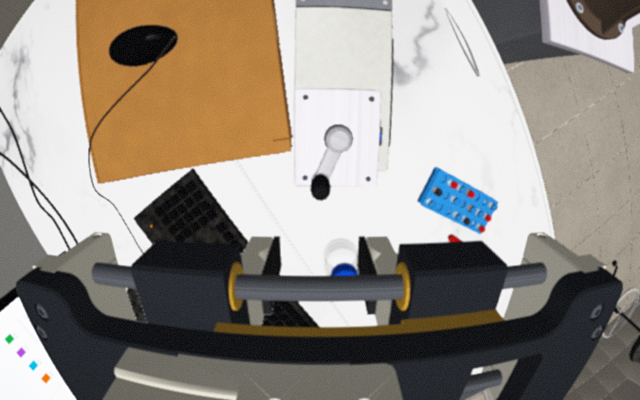

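Run:
```python
import cv2
im=cv2.imread('pics/w1.png'); cv2.imwrite('pics/w1c.png',cv2.resize(im[80:210,285:405],None,fx=4.5,fy=4.5,interpolation=cv2.INTER_CUBIC))
```

```text
(no output)
```

View pics/w1c.png

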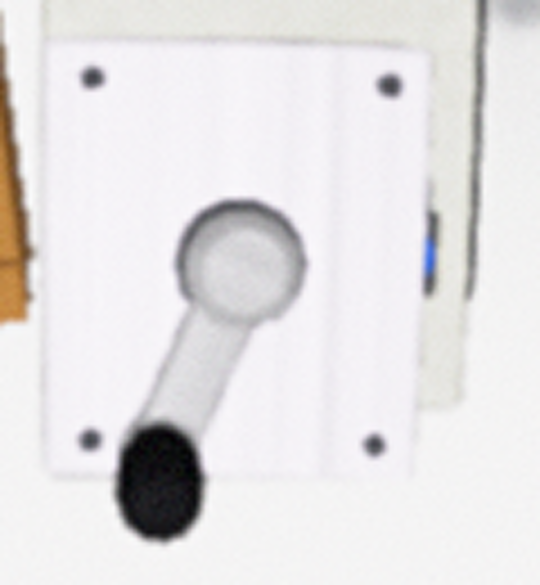

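Run:
```python
from h import *
import pickle; P=pickle.load(open('P1.pkl','rb'))
C=lambda x,y:(285+x/4.5,80+y/4.5)
for n,a,z in [('knobtop',(161,496),.211),('hubtop',(247,264),.17),('hubbase',(241,255),.16),('TL',(45,40),.155),('TR',(430,47),.155),('BL',(43,475),.155),('BR',(412,478),.155),('s1',(92,78),.155),('s2',(389,86),.155),('s3',(90,440),.155),('s4',(374,445),.155)]:
    print(n,atz('wrist',C(*a),z,P).round(4))
rk=ray('wrist',C(161,481),P); print(tri(rk,ray('top',(254.2,173.5)),ray('scene',(283,149.4))))
```

```text
knobtop [0.567  0.3867 0.211 ]
hubtop [0.5485 0.3473 0.17  ]
hubbase [0.5492 0.3464 0.16  ]
TL [0.5919 0.2989 0.155 ]
TR [0.5073 0.2994 0.155 ]
BL [0.5937 0.3975 0.155 ]
BR [0.5082 0.3982 0.155 ]
s1 [0.5816 0.3075 0.155 ]
s2 [0.5164 0.3085 0.155 ]
s3 [0.5828 0.3892 0.155 ]
s4 [0.5175 0.3904 0.155 ]
(array([0.56788064, 0.3878151 , 0.18822178]), [0.0023194167283944484, 0.0020671285096853878, 0.0005674609010903056])
```

```bash
python3 -m inch '.0073 .0024 0 0 0 0 .5;0 0 .016 0 0 0 .5;0 0 .016 0 0 0 .5;0 0 .016 0 0 0 .5;0 0 .016 0 0 0 .5;0 0 .016 0 0 0 .5;0 0 .0155 0 0 0 .5;0 0 0 0 0 0 .5' 15
python3 -m inch '0 0 0 0 0 0 .1;0 0 0 0 0 0 .1;0 0 0 0 0 0 .1;0 0 0 0 0 0 .1;0 0 0 0 0 0 .1' 15
```

```text
time_s: 4.37
tcp_pos: [0.5637, 0.3877, 0.1752]
eef_rot: [179.8, -0.2, -89.9]
contact_force: [-0.9, -0.5, -1.3]
gripper_width: 0.044
time_s: 4.78
tcp_pos: [0.5666, 0.3886, 0.1794]
eef_rot: [-179.9, 0.1, -90.0]
contact_force: [0.3, -0.2, -0.1]
gripper_width: 0.016
```

```bash
python3 -m inch '0 0 0 0 0 0 .1;0 0 0 0 0 0 .1;0 0 0 0 0 0 .1' 15
python3 - <<'E'
from h import *
im=r.capture('wrist'); cv2.imwrite("pics/w2.png",im[:,:,::-1]); print(r.get_state()['gripper_width'])
im=r.capture('scene'); cv2.imwrite("pics/s2.png",cv2.resize(im[100:260,220:400,::-1],None,fx=4,fy=3.6,interpolation=cv2.INTER_CUBIC))
E
```

```text
time_s: 5.03
tcp_pos: [0.5664, 0.3883, 0.1786]
eef_rot: [-180.0, 0.0, -90.0]
contact_force: [-0.4, -0.2, -1.0]
gripper_width: 0.0091
0.00843440179130888
```

View pics/w2.png

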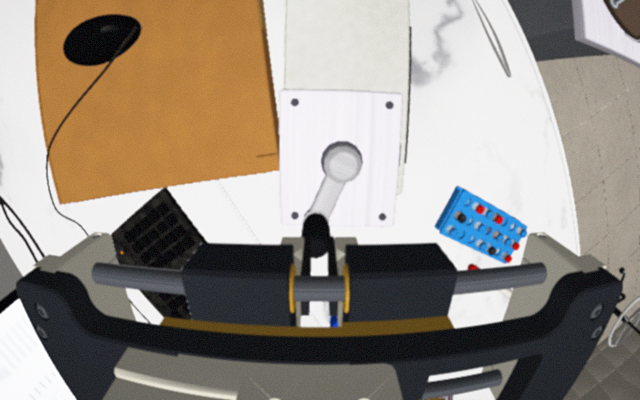

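View pics/s2.png

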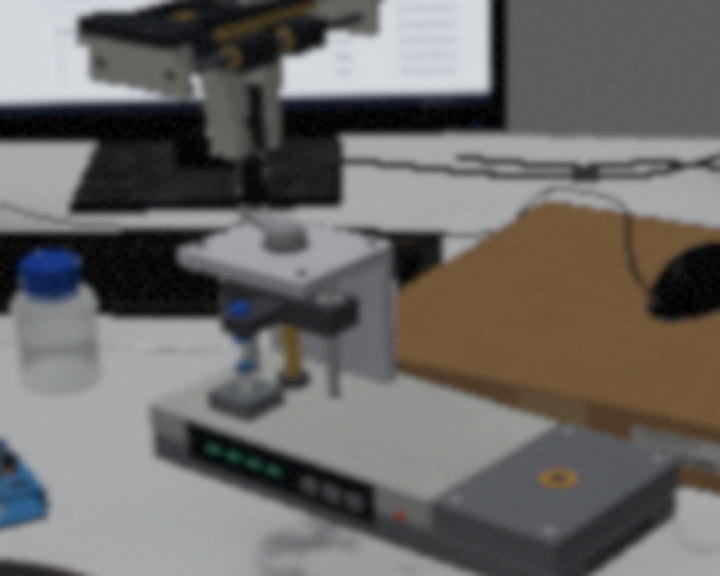

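Run:
```python
from h import *
P=r.camera_params('wrist'); s=r.get_state(); t=np.array(s['tcp_pos']); print(t)
print('tcp',proj('wrist',t,P),'grasp',proj('wrist',t+[0,0,.019],P), 'knobtop',proj('wrist',(.567,.387,.211),P),'knobbot',proj('wrist',(.567,.387,.17),P))
im=cv2.imread('pics/w2.png'); cv2.imwrite('pics/w2c.png',cv2.resize(im[130:340,250:400],None,fx=4,fy=2.8*1.4286,interpolation=cv2.INTER_CUBIC)[:600])
C=lambda x,y:(x,y)
for z in (.16,.17): print('hub',atz('wrist',(342.5,161),z,P))
# knob
```

```text
[0.56638109 0.38827708 0.17845753]
tcp [318.27240054 228.02471234] grasp [318.2416859  240.07742429] knobtop [317.12495619 248.10213728] knobbot [317.38748395 221.57639245]
hub [0.54977639 0.34649263 0.16      ]
hub [0.5505603  0.34465824 0.17      ]
```

Run:
```python
import cv2
im=cv2.imread('pics/w2.png'); cv2.imwrite('pics/w2c.png',cv2.resize(im[190:340,270:390],None,fx=4,fy=4,interpolation=cv2.INTER_CUBIC))
```

```text
(no output)
```

View pics/w2c.png

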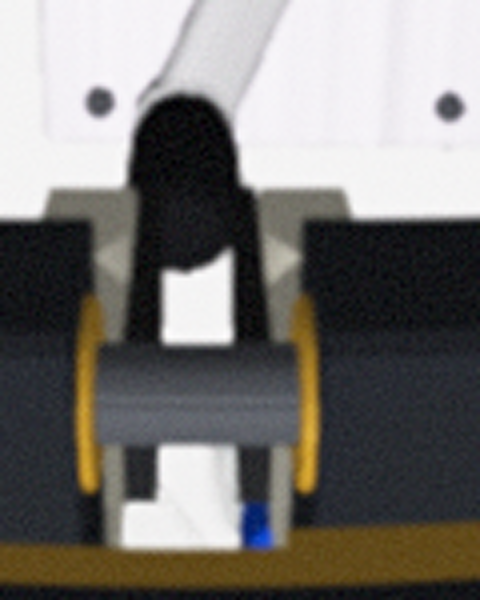

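Run:
```python
from h import *
s=r.get_state(); t=np.array(s['tcp_pos'])
for dz in (0,.019,.035,.05): print(dz,proj('scene',t+[0,0,dz]),proj('wrist',t+[0,0,dz]),proj('wrist',t+[0,-.0095,dz]))
print('knob',proj('scene',(.567,.387,.211)),proj('scene',(.567,.387,.17)))
im=cv2.imread('pics/s2.png')
i=r.capture('scene'); cv2.imwrite("pics/s3.png",cv2.resize(i[100:190,240:340,::-1],None,fx=6,fy=6,interpolation=cv2.INTER_CUBIC))
i=r.capture('top'); cv2.imwrite("pics/t3.png",cv2.resize(i[130:240,200:350,::-1],None,fx=5,fy=5,interpolation=cv2.INTER_CUBIC))
```

```text
0 [282.61624931 152.99847392] [318.27240054 228.02471234] [318.26675035 214.67233648]
0.019 [282.17101715 145.81478009] [318.2416859  240.07742429] [318.23420013 225.70072642]
0.035 [281.79131816 139.68844529] [318.21166233 252.06829807] [318.20207106 236.74865736]
0.05 [281.43132006 133.87997877] [318.17933414 265.2253341 ] [318.16710274 248.96535888]
knob [282.40197518 140.66050972] [283.35665753 156.19426847]
```

View pics/s3.png

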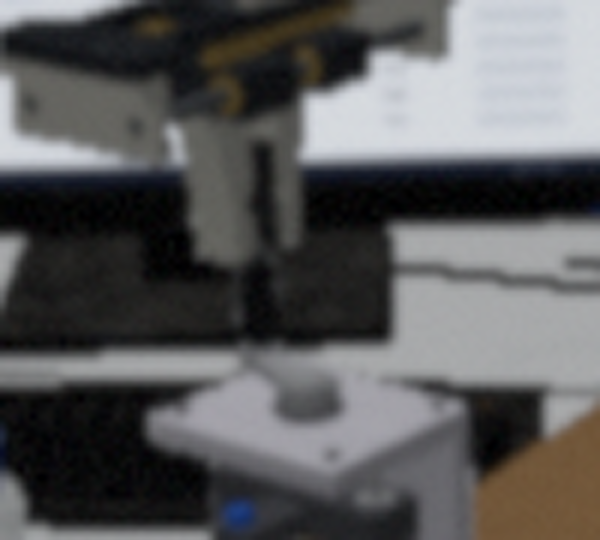

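View pics/t3.png

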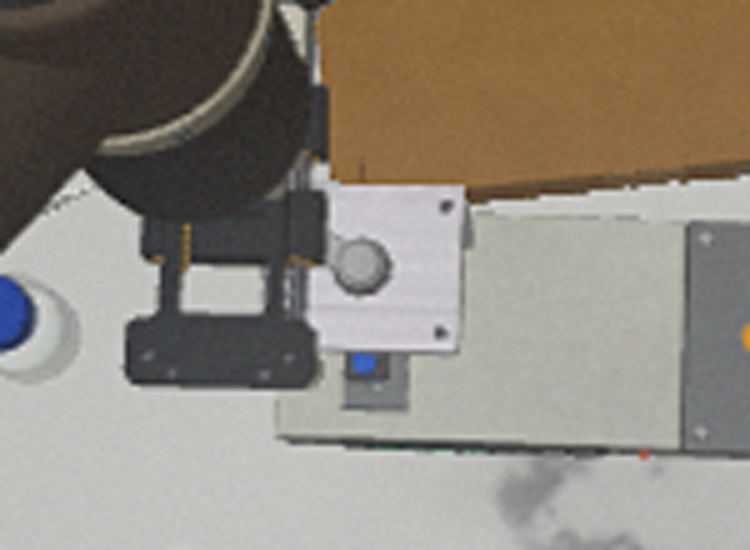

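Run:
```python
from h import *
S=lambda x,y:(240+x/6,100+y/6)
for a in [(215,262),(228,264),(240,264)]:
  for b in [(357,237),(334,237)]: print(a,b,[np.round(q,4) for q in tri(ray('scene',S(*a)),ray('wrist',b))])
i=cv2.imread('pics/s3.png'); i=np.clip(i.astype(float)*3,0,255).astype('uint8'); cv2.imwrite('pics/s3b.png',i)
w=cv2.imread('pics/w2c.png'); w=np.clip(w.astype(float)*4,0,255).astype('uint8'); cv2.imwrite('pics/w2d.png',w)
```

```text
(215, 262) (357, 237) [array([0.5428, 0.3833, 0.2098]), array([0.0028, 0.0028])]
(215, 262) (334, 237) [array([0.5536, 0.389 , 0.2044]), array([0.0064, 0.0064])]
(228, 264) (357, 237) [array([0.5443, 0.3808, 0.2101]), array([0.0003, 0.0003])]
(228, 264) (334, 237) [array([0.5551, 0.3865, 0.2045]), array([0.0038, 0.0038])]
(240, 264) (357, 237) [array([0.5457, 0.3783, 0.2111]), array([0.002, 0.002])]
(240, 264) (334, 237) [array([0.5564, 0.384 , 0.2054]), array([0.0015, 0.0015])]
```

View pics/s3b.png

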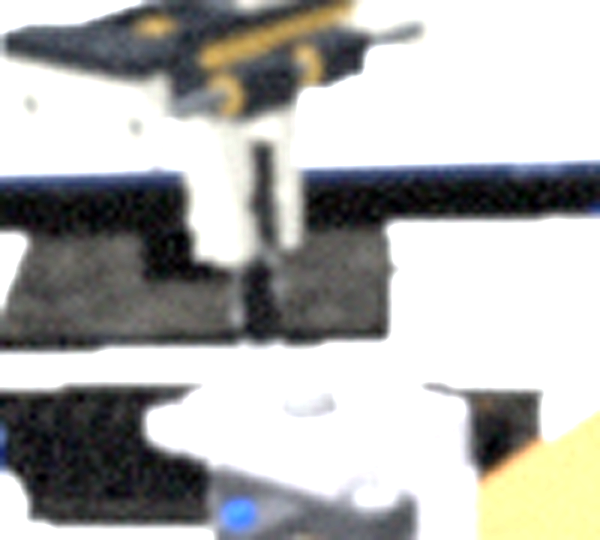

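View pics/w2d.png

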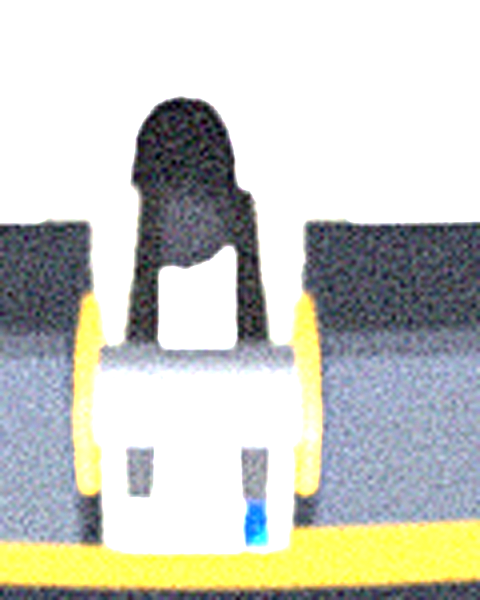

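```bash
python3 -m inch '0 0 -.002 0 0 0 .45;0 0 0 0 0 0 .45;0 0 0 0 0 0 .45;0 0 0 0 0 0 .45;0 0 0 0 0 0 .45;0 0 0 0 0 0 .45' 15
python3 - <<'E'
from h import *
P=r.camera_params('wrist');im=r.capture('wrist'); cv2.imwrite("pics/w4.png",cv2.resize(im[120:300,230:400,::-1],None,fx=3.3,fy=3.3,interpolation=cv2.INTER_CUBIC))
i=r.capture('scene'); i=np.clip(i[100:190,240:340,::-1].astype(float)*2.5,0,255).astype('uint8');cv2.imwrite("pics/s4.png",cv2.resize(i,None,fx=6,fy=6,interpolation=cv2.INTER_CUBIC))
s=r.get_state();print(s['tcp_pos'],s['contact_force'])
E
```

```text
time_s: 5.73
tcp_pos: [0.5663, 0.3883, 0.1804]
eef_rot: [180.0, -0.0, -90.0]
contact_force: [-0.3, -0.1, -0.1]
gripper_width: 0.0385
[0.56633115 0.38829313 0.18043865] [ 0.02352466 -0.03482202 -0.25067043]
```

View pics/w4.png

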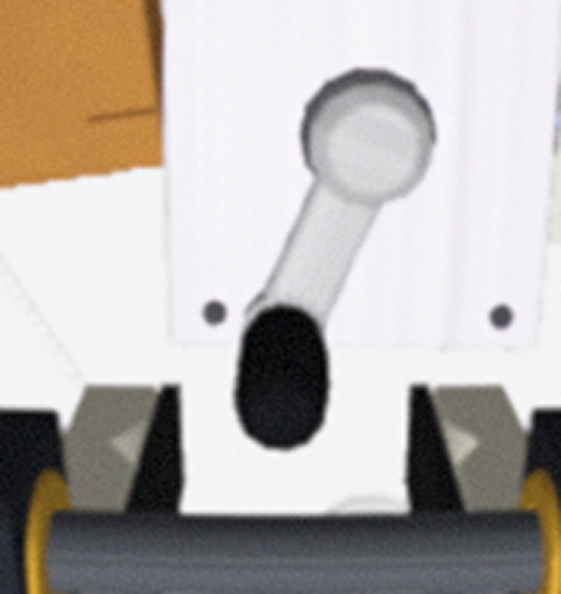

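View pics/s4.png

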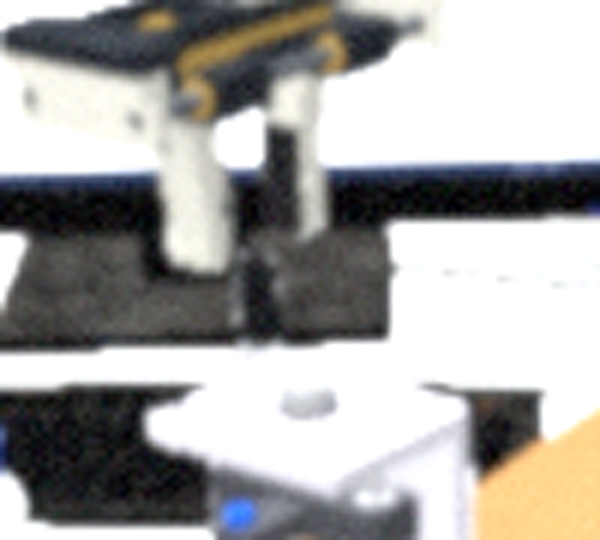

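```bash
python3 -m inch '0 0 .01 0 0 0 .45;0 0 .01 0 0 0 .45;0 0 .005 0 0 0 .45;0 0 0 0 0 0 .45'
python3 - <<'E'
from h import *
P=r.camera_params('wrist');im=r.capture('wrist'); cv2.imwrite("pics/w5.png",cv2.resize(im[120:300,230:400,::-1],None,fx=3.3,fy=3.3,interpolation=cv2.INTER_CUBIC))
i=r.capture('scene'); i=np.clip(i[100:190,240:340,::-1].astype(float)*2.5,0,255).astype('uint8');cv2.imwrite("pics/s5.png",cv2.resize(i,None,fx=6,fy=6,interpolation=cv2.INTER_CUBIC))
s=r.get_state();print(s['tcp_pos'],s['contact_force'])
E
```

```text
time_s: 6.17
tcp_pos: [0.5653, 0.3874, 0.1529]
eef_rot: [179.8, -0.1, -90.0]
contact_force: [0.1, 1.6, -0.5]
gripper_width: 0.0394
[0.56624091 0.38804489 0.15479913] [0.18086265 0.40670677 0.51780986]
```

View pics/w5.png

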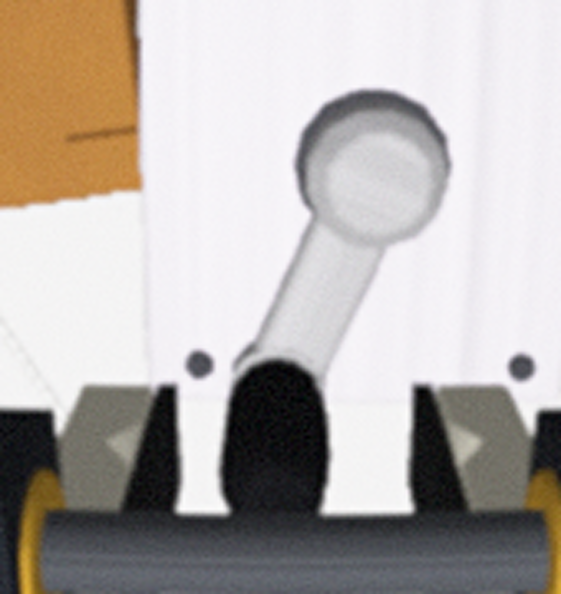

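View pics/s5.png

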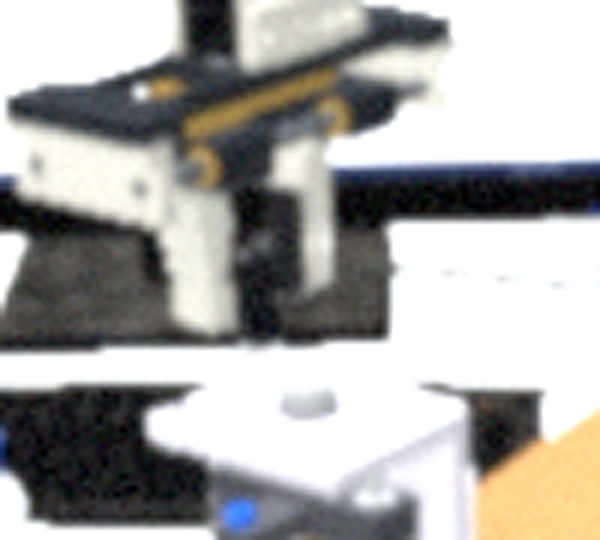

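```bash
python3 -m inch '0 0 .003 0 0 0 .1;0 0 0 0 0 0 .1;0 0 0 0 0 0 .1;0 0 0 0 0 0 .1;0 0 0 0 0 0 .1;0 0 0 0 0 0 .1' 20
python3 - <<'E'
from h import *
P=r.camera_params('wrist');im=r.capture('wrist'); cv2.imwrite("pics/w6.png",cv2.resize(im[120:300,230:400,::-1],None,fx=3.3,fy=3.3,interpolation=cv2.INTER_CUBIC))
s=r.get_state();print(s['tcp_pos'],s['contact_force'],s['gripper_width'])
for z in(.165,.17): print(atz('wrist',(230+375/3.3,120+173/3.3),z,P))
E
```

```text
time_s: 6.77
tcp_pos: [0.5669, 0.3885, 0.1527]
eef_rot: [-179.9, 0.0, -90.0]
contact_force: [2.8, 0.2, -1.4]
gripper_width: 0.0179
[0.56682929 0.38851879 0.15272818] [ 3.08348107 -0.03190804 -1.81011039] 0.01835522985351716
[0.55185255 0.34798517 0.165     ]
[0.55226224 0.34687237 0.17      ]
```

View pics/w6.png

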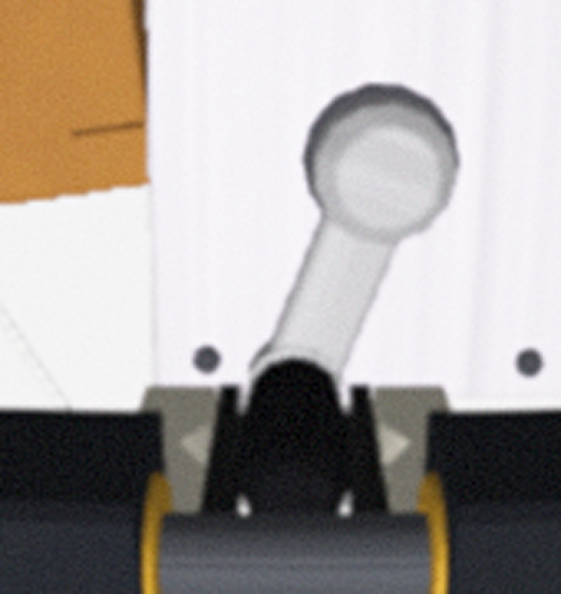

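Run:
```python
import numpy as np
def row(a,b):
    a,b=np.radians([a,b]);dx,dy=45*(np.cos(b)-np.cos(a)),45*(np.sin(b)-np.sin(a));return f"{-dy/1e3:.4f} {-dx/1e3:.4f}"
print(row(66,60))
print(' ; '.join(row(60-10*k,50-10*k) for k in range(18)))
```

```text
0.0021 -0.0042
0.0045 -0.0064 ; 0.0055 -0.0055 ; 0.0064 -0.0045 ; 0.0071 -0.0033 ; 0.0076 -0.0020 ; 0.0078 -0.0007 ; 0.0078 0.0007 ; 0.0076 0.0020 ; 0.0071 0.0033 ; 0.0064 0.0045 ; 0.0055 0.0055 ; 0.0045 0.0064 ; 0.0033 0.0071 ; 0.0020 0.0076 ; 0.0007 0.0078 ; -0.0007 0.0078 ; -0.0020 0.0076 ; -0.0033 0.0071
```

Start with 66° → 0° and check force.

```bash
python3 -m inch '.0021 -.0042 0 0 0 0 .1;.0045 -.0064 0 0 0 0 .1;.0055 -.0055 0 0 0 0 .1;.0064 -.0045 0 0 0 0 .1;.0071 -.0033 0 0 0 0 .1;.0076 -.0020 0 0 0 0 .1;.0078 -.0007 0 0 0 0 .1' 20
python3 - <<'E'
from h import *
s=r.get_state();print(s['tcp_pos'],s['contact_force'],s['gripper_width'])
P=r.camera_params('wrist');im=r.capture('wrist'); cv2.imwrite("pics/w7.png",im[:,:,::-1])
s=r.get_state();print(s['tcp_pos'],s['contact_force'],s['gripper_width'])
E
```

```text
time_s: 7.4
tcp_pos: [0.5955, 0.3486, 0.1529]
eef_rot: [-179.8, 0.2, -90.0]
contact_force: [8.9, 3.6, -4.7]
gripper_width: 0.0177
[0.59552835 0.34862886 0.15290575] [ 8.94833943  3.60413573 -4.68453181] 0.017661732949297168
[0.59549275 0.34700819 0.15292252] [10.11825398  1.43394369 -5.3232659 ] 0.018231163106118067
```

View pics/w7.png

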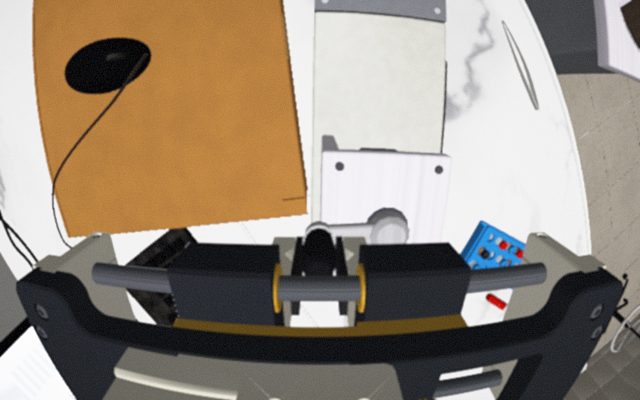

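```bash
python3 -m inch '.0078 -.0010 0 0 0 0 .1;.0076 .0020 0 0 0 0 .1;.0071 .0033 0 0 0 0 .1;.0064 .0045 0 0 0 0 .1;.0055 .0055 0 0 0 0 .1;.0045 .0064 0 0 0 0 .1;.0033 .0071 0 0 0 0 .1;.0020 .0076 0 0 0 0 .1;.0007 .0078 0 0 0 0 .1' 20
python3 -m inch '-.0007 .0078 0 0 0 0 .1;-.0020 .0076 0 0 0 0 .1;-.0033 .0071 0 0 0 0 .1;-.0045 .0064 0 0 0 0 .1;-.0055 .0055 0 0 0 0 .1;-.0064 .0045 0 0 0 0 .1;-.0071 .0033 0 0 0 0 .1;-.0076 .0020 0 0 0 0 .1;-.0078 .0007 0 0 0 0 .1'
```

```text
time_s: 8.2
tcp_pos: [0.549, 0.3016, 0.1527]
eef_rot: [180.0, -0.0, -90.0]
contact_force: [2.7, -1.2, 0.2]
gripper_width: 0.0178
time_s: 8.95
tcp_pos: [0.5055, 0.3481, 0.1526]
eef_rot: [-179.9, -0.0, -90.0]
contact_force: [12.0, -2.9, -2.6]
gripper_width: 0.0179
```

```bash
python3 -m inch '-.0078 -.0015 0 0 0 0 .1;-.0076 -.0020 0 0 0 0 .1;-.0071 -.0033 0 0 0 0 .1;-.0064 -.0045 0 0 0 0 .1;-.0055 -.0055 0 0 0 0 .1;-.0045 -.0064 0 0 0 0 .1;-.0033 -.0071 0 0 0 0 .1;-.0020 -.0076 0 0 0 0 .1;-.0007 -.0078 0 0 0 0 .1'
python3 -m inch '.0007 -.0078 0 0 0 0 .1;.0020 -.0076 0 0 0 0 .1;.0033 -.0071 0 0 0 0 .1;.0045 -.0064 0 0 0 0 .1;.0055 -.0055 0 0 0 0 .1;.0064 -.0045 0 0 0 0 .1;.0071 -.0033 0 0 0 0 .1;.0076 -.0020 0 0 0 0 .1;.0078 -.0007 0 0 0 0 .1'
python3 - <<'E'
from h import *
P=r.camera_params('wrist');im=r.capture('wrist'); cv2.imwrite("pics/w8.png",im[:,:,::-1])
s=r.get_state();print(s['tcp_pos'],s['contact_force'],s['gripper_width'])
i=r.capture('scene'); i=np.clip(i[100:250,220:370,::-1].astype(float)*2,0,255).astype('uint8');cv2.imwrite("pics/s8.png",cv2.resize(i,None,fx=4,fy=4,interpolation=cv2.INTER_CUBIC))
E
```

```text
time_s: 9.7
tcp_pos: [0.5493, 0.3917, 0.1524]
eef_rot: [179.9, -0.2, -90.0]
contact_force: [-2.7, -5.1, 7.3]
gripper_width: 0.018
time_s: 10.45
tcp_pos: [0.5958, 0.3479, 0.1526]
eef_rot: [-180.0, 0.1, -90.0]
contact_force: [-0.0, 3.7, 2.9]
gripper_width: 0.0178
[0.59572193 0.34619002 0.15266639] [2.35647261 1.30038464 1.2757177 ] 0.018070034840876922
```

View pics/s8.png

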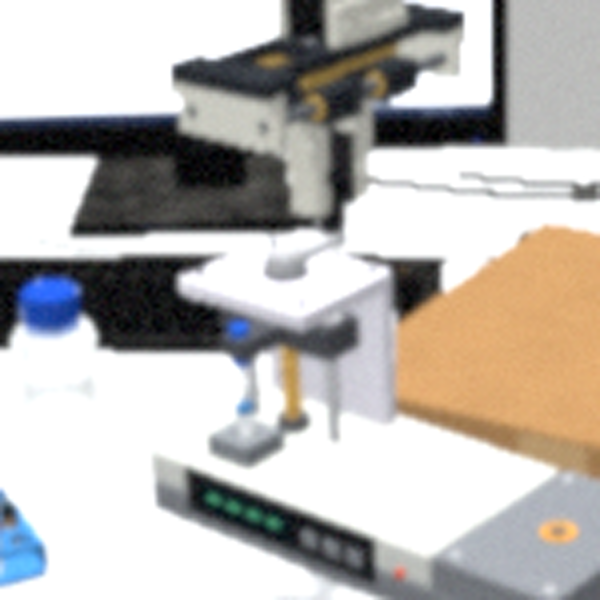

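View pics/w8.png

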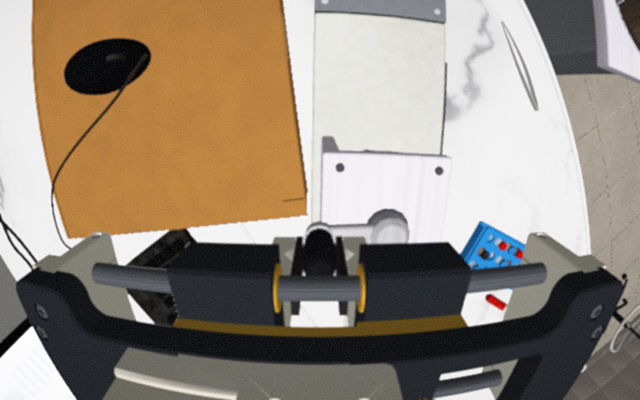

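```bash
python3 -m inch '.0078 .0007 0 0 0 0 .1;.0076 .0020 0 0 0 0 .1;.0071 .0033 0 0 0 0 .1;.0064 .0045 0 0 0 0 .1;.0055 .0055 0 0 0 0 .1;.0045 .0064 0 0 0 0 .1;.0033 .0071 0 0 0 0 .1;.0020 .0076 0 0 0 0 .1;.0007 .0078 0 0 0 0 .1' 20
python3 -m inch '-.0007 .0078 0 0 0 0 .1;-.0020 .0076 0 0 0 0 .1;-.0033 .0071 0 0 0 0 .1;-.0045 .0064 0 0 0 0 .1;-.0055 .0055 0 0 0 0 .1;-.0064 .0045 0 0 0 0 .1;-.0071 .0033 0 0 0 0 .1;-.0076 .0020 0 0 0 0 .1;-.0078 .0007 0 0 0 0 .1'
python3 -m inch '-.0078 -.0007 0 0 0 0 .1;-.0076 -.0020 0 0 0 0 .1;-.0071 -.0033 0 0 0 0 .1;-.0064 -.0045 0 0 0 0 .1;-.0055 -.0055 0 0 0 0 .1;-.0045 -.0064 0 0 0 0 .1;-.0033 -.0071 0 0 0 0 .1;-.0020 -.0076 0 0 0 0 .1;-.0007 -.0078 0 0 0 0 .1'
python3 -m inch '.0007 -.0078 0 0 0 0 .1;.0020 -.0076 0 0 0 0 .1;.0033 -.0071 0 0 0 0 .1;.0045 -.0064 0 0 0 0 .1;.0055 -.0055 0 0 0 0 .1;.0064 -.0045 0 0 0 0 .1;.0071 -.0033 0 0 0 0 .1'
```

```text
time_s: 11.3
tcp_pos: [0.5496, 0.3015, 0.1525]
eef_rot: [180.0, -0.0, -90.0]
contact_force: [3.6, -0.4, 3.2]
gripper_width: 0.0179
time_s: 12.05
tcp_pos: [0.5055, 0.3481, 0.1525]
eef_rot: [-180.0, -0.0, -90.0]
contact_force: [5.9, -4.0, 2.8]
gripper_width: 0.0179
time_s: 12.8
tcp_pos: [0.55, 0.3918, 0.1524]
eef_rot: [179.9, -0.1, -90.0]
contact_force: [-2.1, -6.2, 8.5]
gripper_width: 0.0183
time_s: 13.38
tcp_pos: [0.5922, 0.3642, 0.1525]
eef_rot: [179.9, 0.1, -90.0]
contact_force: [-3.7, 1.7, 7.9]
gripper_width: 0.0178
```

Now slow into the stop.

```bash
python3 -m inch '.0038 -.0012 0 0 0 0 .1;.0038 -.0008 0 0 0 0 .1;.0039 -.0005 0 0 0 0 .1;.0039 -.0002 0 0 0 0 .1;0 0 0 0 0 0 .1'
python3 -m inch '.002 0 0 0 0 0 .1;.002 .0002 0 0 0 0 .1;0 0 0 0 0 0 .1'
```

```text
time_s: 13.8
tcp_pos: [0.5957, 0.3489, 0.1526]
eef_rot: [-180.0, 0.1, -90.0]
contact_force: [1.8, 1.1, 4.3]
gripper_width: 0.0177
time_s: 14.05
tcp_pos: [0.5958, 0.3456, 0.1526]
eef_rot: [-179.9, 0.2, -90.0]
contact_force: [2.7, 6.4, 3.5]
gripper_width: 0.018
```

```bash
python3 -m inch '.002 .0002 0 0 0 0 .1;.002 .0002 0 0 0 0 .1;0 0 0 0 0 0 .1'
python3 - <<'E'
from h import *
s=r.get_state();print(s['tcp_pos'],s['contact_force'],s['gripper_width'])
i=r.capture('scene'); i=np.clip(i[100:250,220:370,::-1].astype(float)*1.7,0,255).astype('uint8');cv2.imwrite("pics/s9.png",cv2.resize(i,None,fx=4,fy=4,interpolation=cv2.INTER_CUBIC))
im=r.capture('wrist'); cv2.imwrite("pics/w9.png",im[:,:,::-1])
E
```

```text
time_s: 14.3
tcp_pos: [0.5958, 0.3452, 0.1527]
eef_rot: [-179.8, 0.5, -89.9]
contact_force: [2.1, 16.0, 0.6]
gripper_width: 0.0184
[0.59581063 0.34523222 0.15270322] [ 2.09373219 15.97017522  0.61139523] 0.01835687354475763
```

View pics/s9.png

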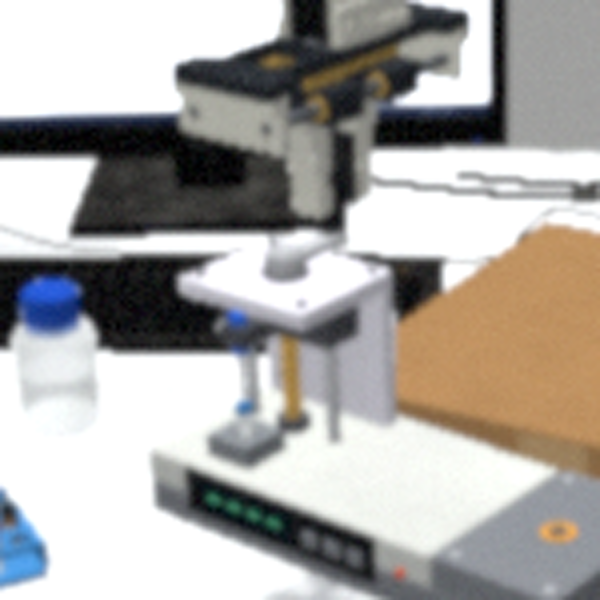

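View pics/w9.png

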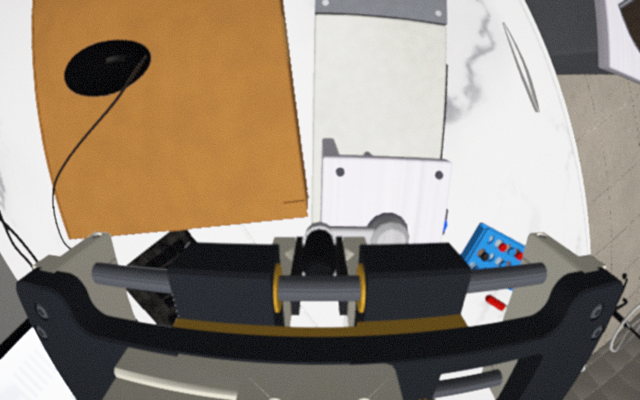

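```bash
python3 -m inch '0 0 0 0 0 0 .5;0 0 0 0 0 0 .5;0 0 0 0 0 0 .5;0 0 0 0 0 0 .5;0 0 -.015 0 0 0 .5;0 0 -.02 0 0 0 .5;0 0 -.025 0 0 0 .5;0 0 -.025 0 0 0 .5;0 0 -.015 0 0 0 .5'
python3 -m inch '.027 .009 0 0 0 0 .5;.027 .009 0 0 0 0 .5;.027 .009 0 0 0 0 .5;.027 .009 0 0 0 0 .5;.027 .009 0 0 0 0 .5;.005 .004 0 0 0 0 .5;0 0 0 0 0 0 .5;0 0 0 0 0 0 .5'
python3 - <<'E'
from h import *
import pickle
P=r.camera_params('wrist');im=r.capture('wrist'); cv2.imwrite("pics/w10.png",im[:,:,::-1]);pickle.dump(P,open('P10.pkl','wb'))
s=r.get_state();print(s['joints'],s['contact_force'])
i=r.capture('scene'); cv2.imwrite("pics/s10.png",i[:,:,::-1])
for t in('reset_hole','reset_pin','pin_stand'): print(t,r.recognise(t,'wrist')[:2])
E
```

```text
time_s: 15.15
tcp_pos: [0.5953, 0.3389, 0.255]
eef_rot: [-179.9, 0.0, -90.0]
contact_force: [0.1, 0.3, 0.2]
gripper_width: 0.0438
time_s: 15.82
tcp_pos: [0.5458, 0.199, 0.2526]
eef_rot: [-180.0, 0.0, -90.1]
contact_force: [-0.2, 0.3, 0.5]
gripper_width: 0.0438
[ 3.93372819e+01  9.89554243e+00 -6.18406565e+00 -4.99373001e-03
 -7.39251673e+01 -3.93501024e+01] [ 0.33255953 -0.10373084  0.85358441]
reset_hole [{'xy': [324.5, 186.0], 'p': 0.71}]
reset_pin []
pin_stand [{'xy': [312.3, 10.4], 'p': 0.8}, {'xy': [216.5, 17.2], 'p': 0.36}]
```

View pics/w10.png

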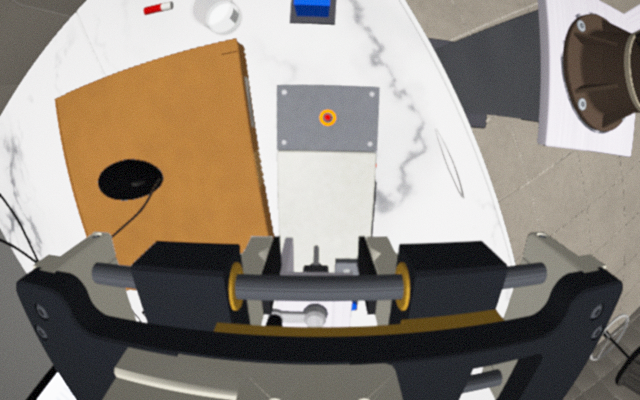

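View pics/s10.png

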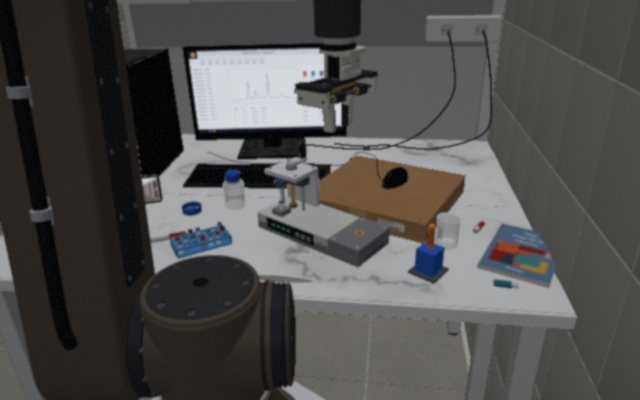

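```bash
cat >> h.py <<'E'
def amber(im):
    h=cv2.cvtColor(im,cv2.COLOR_RGB2HSV); m=((h[...,0]>14)&(h[...,0]<27)&(h[...,1]>170)&(h[...,2]>120)).astype('uint8')
    n,l,st,c=cv2.connectedComponentsWithStats(m); return [(c[i].round(2),st[i].tolist()) for i in range(1,n) if st[i][4]>12]
def orange(im):
    h=cv2.cvtColor(im,cv2.COLOR_RGB2HSV); m=((h[...,0]>3)&(h[...,0]<14)&(h[...,1]>190)&(h[...,2]>100)).astype('uint8')
    n,l,st,c=cv2.connectedComponentsWithStats(m); return [(c[i].round(2),st[i].tolist()) for i in range(1,n) if st[i][4]>12]
E
python3 -m inch '.0145 0 0 0 0 0 .5;.0145 0 0 0 0 0 .5;.0145 0 0 0 0 0 .5;.0145 0 0 0 0 0 .5;.012 0 0 0 0 0 .5;0 0 0 0 0 0 .5;0 0 0 0 0 0 .5'
python3 - <<'E'
from h import *
import pickle
P=r.camera_params('wrist');im=r.capture('wrist'); cv2.imwrite("pics/w11.png",im[:,:,::-1]);pickle.dump(P,open('P11.pkl','wb'))
P0=pickle.load(open('P10.pkl','rb')); im0=cv2.imread('pics/w10.png')[:,:,::-1].copy()
print(amber(im0));print(amber(im));print(orange(im))
E
```

```text
time_s: 16.65
tcp_pos: [0.546, 0.1281, 0.2528]
eef_rot: [-180.0, 0.0, -90.1]
contact_force: [0.0, -0.1, 0.2]
gripper_width: 0.0438
[(array([235.47,  50.59]), [232, 47, 7, 7, 17]), (array([145.  ,  64.62]), [141, 63, 10, 5, 13]), (array([79.42, 90.83]), [76, 86, 10, 12, 24]), (array([63.4 , 98.67]), [57, 91, 18, 17, 52]), (array([ 70.69, 112.92]), [69, 110, 5, 8, 13]), (array([327.34, 117.28]), [320, 110, 16, 16, 115]), (array([ 62.81, 136.59]), [61, 130, 6, 14, 27]), (array([ 66.67, 150.76]), [64, 145, 9, 13, 33]), (array([ 68.3 , 165.52]), [66, 159, 6, 15, 23]), (array([ 74.93, 190.7 ]), [72, 181, 7, 20, 30]), (array([ 82.45, 217.45]), [80, 211, 7, 14, 22]), (array([404.2 , 288.65]), [396, 265, 14, 46, 292]), (array([231.8, 291.8]), [229, 271, 9, 39, 183])]
[(array([181.82,   4.5 ]), [178, 3, 8, 4, 22]), (array([311.04,  31.4 ]), [307, 28, 9, 8, 57]), (array([234.47, 106.  ]), [230, 104, 10, 4, 17]), (array([ 63.18, 147.86]), [60, 139, 9, 22, 51]), (array([ 65.23, 165.69]), [64, 162, 3, 8, 13]), (array([327.24, 171.95]), [320, 165, 16, 15, 109]), (array([ 74.88, 172.25]), [73, 167, 5, 11, 16]), (array([ 77.25, 186.  ]), [74, 183, 8, 7, 16]), (array([ 75.  , 202.15]), [74, 199, 3, 8, 13]), (array([202.13, 221.2 ]), [200, 218, 5, 7, 15]), (array([404.26, 288.59]), [397, 265, 13, 46, 292]), (array([231.76, 292.12]), [229, 272, 9, 38, 185])]
[(array([186.5 ,   1.12]), [178, 0, 21, 5, 58]), (array([311.58,  35.56]), [306, 28, 11, 12, 45])]
```

View pics/w11.png

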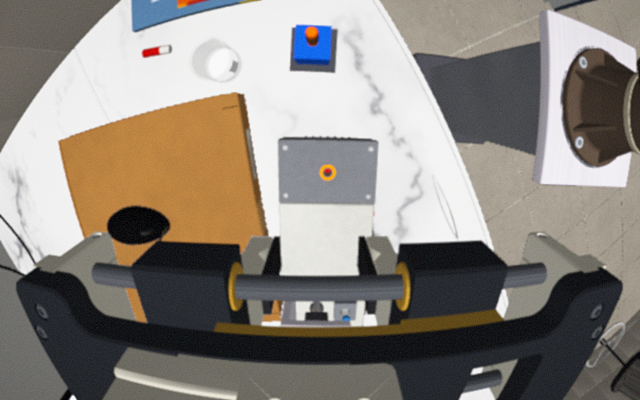

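```bash
python3 -m inch '.02 0 0 0 0 0 .5;.02 0 0 0 0 0 .5;.02 0 0 0 0 0 .5;.02 0 0 0 0 0 .5;.015 0 0 0 0 0 .5;0 0 0 0 0 0 .5;0 0 0 0 0 0 .5'
python3 - <<'E'
from h import *
import pickle
P=r.camera_params('wrist');im=r.capture('wrist'); cv2.imwrite("pics/w12.png",im[:,:,::-1]);pickle.dump(P,open('P12.pkl','wb'))
cv2.imwrite('pics/w12c.png',cv2.resize(im[80:260,240:400,::-1],None,fx=3.3,fy=3.3,interpolation=cv2.INTER_CUBIC))
P0=pickle.load(open('P10.pkl','rb'));P1=pickle.load(open('P11.pkl','rb'))
rh=[ray('wrist',(327.34,117.28),P0),ray('wrist',(327.24,171.95),P1)]
print('hole 2wrist',tri(*rh),atz('wrist',(327.34,117.28),.051,P0),atz('wrist',(327.24,171.95),.051,P1))
print('all',tri(*rh,ray('top',(352.25,197.25)),ray('scene',(359.7,232.8))))
print(orange(im),amber(im)[:0])
E
```

```text
time_s: 17.28
tcp_pos: [0.546, 0.034, 0.2525]
eef_rot: [-180.0, 0.0, -90.1]
contact_force: [-0.1, -0.2, 0.3]
gripper_width: 0.0437
hole 2wrist (array([0.53461621, 0.13489152, 0.04947272]), [1.5646766394265954e-05, 1.5646766394497214e-05]) [0.53464289 0.13482938 0.051     ] [0.53467402 0.13455402 0.051     ]
all (array([0.53472948, 0.13354154, 0.04887241]), [0.001380828784622692, 0.0014514255258249547, 0.0030380755768923476, 0.0010277128730134765])
[(array([190.18,  43.73]), [175, 15, 31, 50, 978]), (array([312.27, 114.33]), [307, 113, 11, 5, 15])] []
```

View pics/w12c.png

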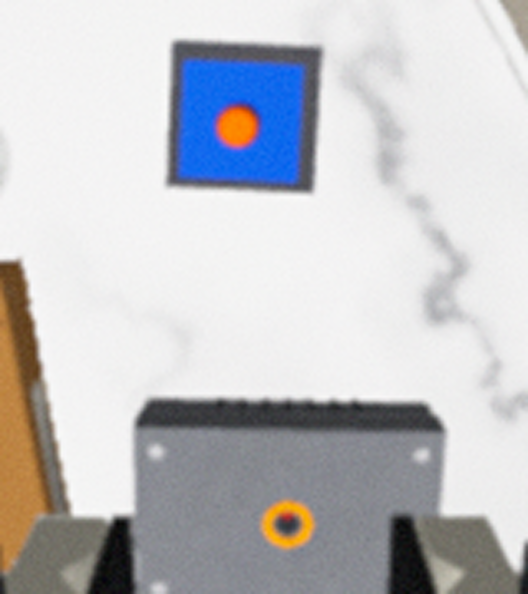

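Run:
```python
from h import *
import pickle
P=pickle.load(open('P12.pkl','rb'));P1=pickle.load(open('P11.pkl','rb'))
im=cv2.imread('pics/w12.png')[:,:,::-1].copy(); im1=cv2.imread('pics/w11.png')[:,:,::-1].copy()
for I,n in((im,'12'),(im1,'11')):
    h=cv2.cvtColor(I,cv2.COLOR_RGB2HSV); m=((h[...,0]<25)&(h[...,1]>170)&(h[...,2]>90)); m[:, :290]=0;m[:,340:]=0;m[:15]=0;m[160:]=0
    ys,xs=np.nonzero(m);print(n,xs.min(),xs.max(),ys.min(),ys.max(),xs.mean(),ys.mean())
print(atz('wrist',(311.8,118.5),.115,P)); print(tri(ray('wrist',(311.8,118.5),P),ray('wrist',(311.3,32.5),P1)))
print(tri(ray('wrist',(311.8,118.5),P),ray('wrist',(311.3,32.5),P1),ray('top',(417,188)),ray('scene',(431.9,225.3))))
S=lambda x,y:(240+x/3.3,80+y/3.3)
# stand top corners z .06
c=[atz('wrist',S(*a),.06,P) for a in((180,57),(305,63),(178,182),(303,187))]; print(np.round(c,4),np.mean(c,0))
print('hole3',atz('wrist',S(288,525),.051,P))
```

```text
12 306 317 113 123 311.63106796116506 117.77669902912622
11 306 316 27 44 311.25 33.525
[ 0.55284741 -0.03144036  0.115     ]
(array([ 0.55311804, -0.0312116 ,  0.10989137]), [0.00015803150842097775, 0.0001580315084210671])
(array([ 0.55319533, -0.03223118,  0.11266463]), [0.0009422251385843093, 0.0016324443048312503, 0.0028919012809700455, 0.0006803637733720002])
[[ 0.575  -0.0555  0.06  ]
 [ 0.5289 -0.053   0.06  ]
 [ 0.5762 -0.0085  0.06  ]
 [ 0.5294 -0.0064  0.06  ]] [ 0.55238947 -0.03084957  0.06      ]
hole3 [0.5338223  0.13564483 0.051     ]
```

```bash
python3 -m inch '.0218 -.0023 0 0 0 0 .5;.0218 -.0023 0 0 0 0 .5;.0219 -.0022 0 0 0 0 .5;0 0 .025 0 0 0 .5;0 0 .025 0 0 0 .5;0 0 .025 0 0 0 .5;0 0 .025 0 0 0 .5;0 0 .025 0 0 0 .5;0 0 .0125 0 0 0 .5;0 0 0 0 0 0 .5;0 0 0 0 0 0 .5'
python3 - <<'E'
from h import *
im=r.capture('wrist');cv2.imwrite('pics/w13.png',cv2.resize(im[120:300,230:400,::-1],None,fx=3.3,fy=3.3,interpolation=cv2.INTER_CUBIC))
i=r.capture('scene'); i=np.clip(i[150:290,380:500,::-1].astype(float)*1.8,0,255).astype('uint8');cv2.imwrite("pics/s13.png",cv2.resize(i,None,fx=4.2,fy=4.2,interpolation=cv2.INTER_CUBIC))
s=r.get_state();print(s['tcp_pos'],s['contact_force'],s['gripper_width'])
E
```

```text
time_s: 18.25
tcp_pos: [0.5527, -0.0306, 0.1147]
eef_rot: [179.9, -0.0, -89.9]
contact_force: [0.6, 0.3, 1.1]
gripper_width: 0.0436
[ 0.55372463 -0.03056216  0.11615838] [0.68006834 0.96684594 0.76771421] 0.04416034245022114
```

View pics/w13.png

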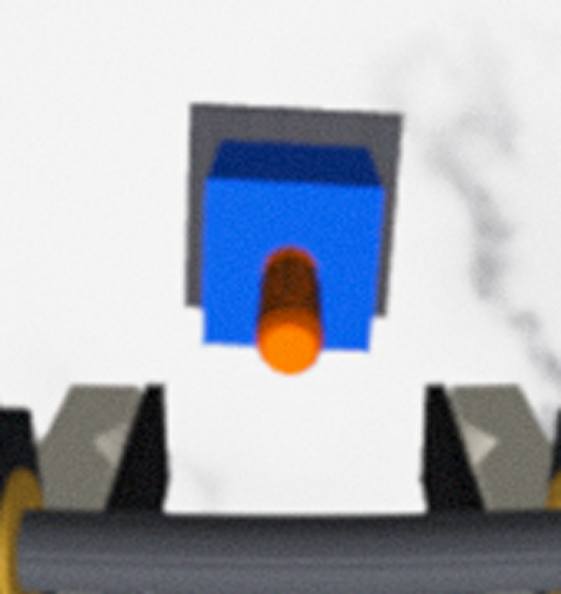

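View pics/s13.png

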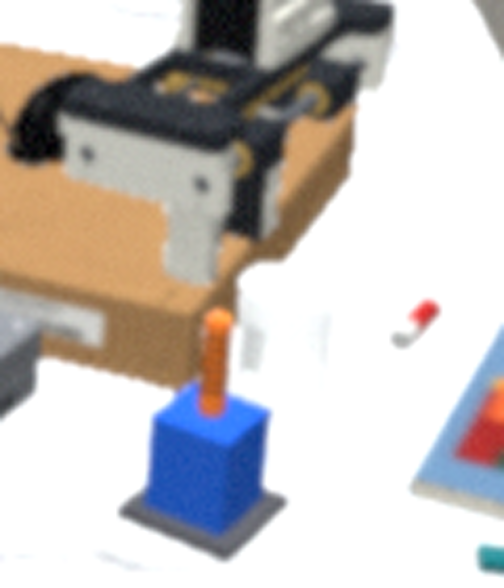

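```bash
python3 -m inch '0 0 .015 0 0 0 .5;0 0 .015 0 0 0 .5;0 0 .015 0 0 0 .5;0 0 .005 0 0 0 .5;0 0 0 0 0 0 .5;0 0 0 0 0 0 .5'
python3 - <<'E'
from h import *
im=r.capture('wrist');cv2.imwrite('pics/w14.png',cv2.resize(im[120:300,230:400,::-1],None,fx=3.3,fy=3.3,interpolation=cv2.INTER_CUBIC))
i=r.capture('scene'); i=np.clip(i[150:290,380:500,::-1].astype(float)*1.8,0,255).astype('uint8');cv2.imwrite("pics/s14.png",cv2.resize(i,None,fx=4.2,fy=4.2,interpolation=cv2.INTER_CUBIC))
s=r.get_state();print(s['tcp_pos'],s['contact_force'],s['gripper_width'])
E
```

```text
time_s: 18.85
tcp_pos: [0.5534, -0.0311, 0.0661]
eef_rot: [-179.9, -0.0, -90.0]
contact_force: [-0.3, -0.8, 0.4]
gripper_width: 0.0439
[ 0.55365367 -0.03096444  0.0663033 ] [-0.19010143 -0.59380501  0.20776508] 0.04360489006890685
```

View pics/w14.png

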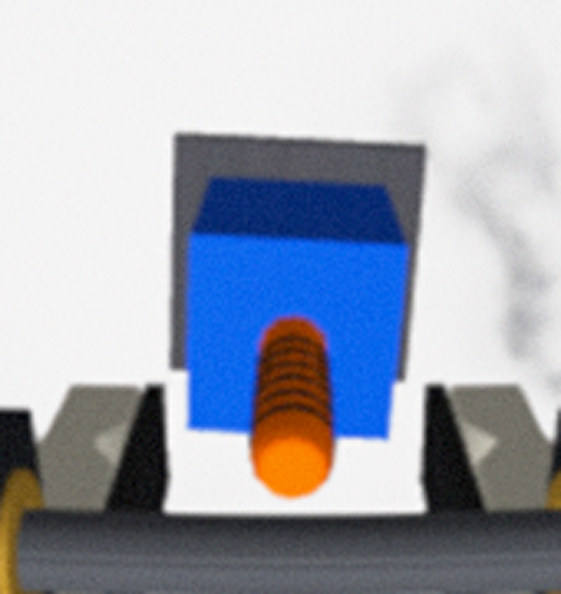

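View pics/s14.png

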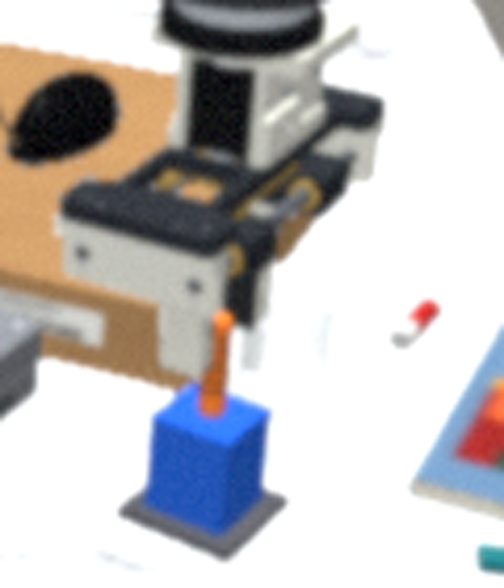

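```bash
python3 -m inch '0 0 .010 0 0 0 .5;0 0 .009 0 0 0 .5;0 0 0 0 0 0 .08;0 0 0 0 0 0 .08;0 0 0 0 0 0 .08;0 0 0 0 0 0 .08;0 0 0 0 0 0 .08;0 0 0 0 0 0 .08' 25
python3 - <<'E'
from h import *
im=r.capture('wrist');cv2.imwrite('pics/w15.png',cv2.resize(im[120:300,230:400,::-1],None,fx=3.3,fy=3.3,interpolation=cv2.INTER_CUBIC))
s=r.get_state();print(s['tcp_pos'],s['contact_force'],s['gripper_width'])
E
```

```text
time_s: 19.62
tcp_pos: [0.5529, -0.0312, 0.0462]
eef_rot: [-180.0, 0.0, -90.0]
contact_force: [0.1, -0.5, 0.4]
gripper_width: 0.0132
[ 0.55286256 -0.03115956  0.04621116] [0.27310344 0.7964031  0.38653016] 0.013043607683971845
```

View pics/w15.png

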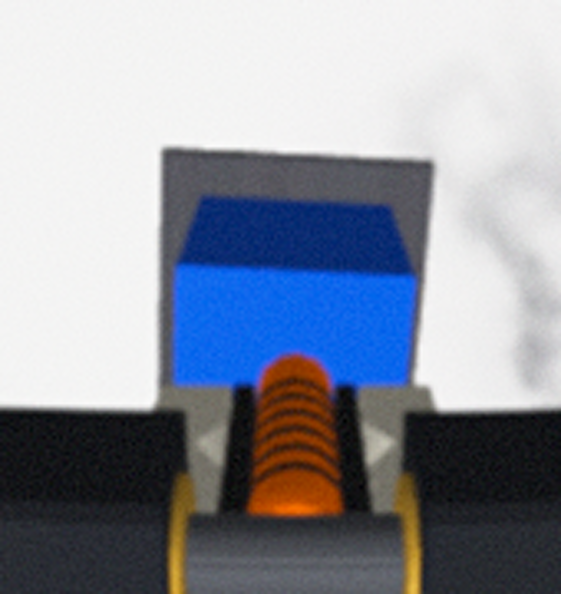

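```bash
python3 -m inch '0 0 -.01 0 0 0 .08;0 0 -.015 0 0 0 .08;0 0 -.02 0 0 0 .08;0 0 -.02 0 0 0 .08;0 0 -.015 0 0 0 .08;0 0 0 0 0 0 .08'
python3 -m inch '-.0166 .0018 0 0 0 0 .08;-.0166 .0018 0 0 0 0 .08;-.0166 .0018 0 0 0 0 .08;-.0166 .0018 0 0 0 0 .08;-.0166 .0018 0 0 0 0 .08;-.0166 .0019 0 0 0 0 .08;-.0166 .0019 0 0 0 0 .08;-.0166 .0019 0 0 0 0 .08;-.0166 .0019 0 0 0 0 .08;-.0166 .0019 0 0 0 0 .08;0 0 0 0 0 0 .08;0 0 0 0 0 0 .08;0 0 0 0 0 0 .08'
python3 - <<'E'
from h import *
im=r.capture('wrist');cv2.imwrite('pics/w16.png',cv2.resize(im[120:300,230:400,::-1],None,fx=3.3,fy=3.3,interpolation=cv2.INTER_CUBIC))
i=r.capture('scene'); i=np.clip(i[150:270,310:430,::-1].astype(float)*1.8,0,255).astype('uint8');cv2.imwrite("pics/s16.png",cv2.resize(i,None,fx=5,fy=5,interpolation=cv2.INTER_CUBIC))
i=r.capture('top'); cv2.imwrite("pics/t16.png",cv2.resize(i[130:260,290:440,::-1],None,fx=4.5,fy=4.5,interpolation=cv2.INTER_CUBIC))
s=r.get_state();print(s['tcp_pos'],s['contact_force'],s['gripper_width'])
E
```

```text
time_s: 20.17
tcp_pos: [0.5548, -0.031, 0.1303]
eef_rot: [-179.7, 0.0, -90.0]
contact_force: [0.5, 0.7, -0.2]
gripper_width: 0.0134
time_s: 21.25
tcp_pos: [0.5339, 0.1345, 0.126]
eef_rot: [180.0, -0.0, -90.0]
contact_force: [-0.4, -0.6, -0.0]
gripper_width: 0.0133
[0.53411898 0.13408212 0.12599288] [ 0.82027794 -0.04305647 -0.49138644] 0.013426528338599253
```

View pics/w16.png

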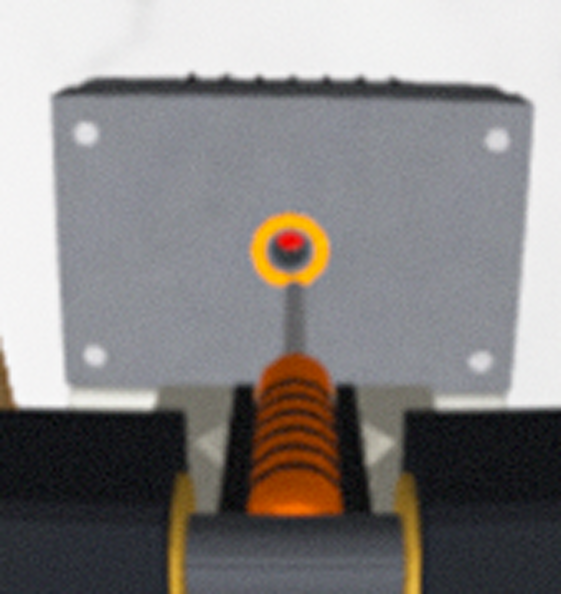

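View pics/s16.png

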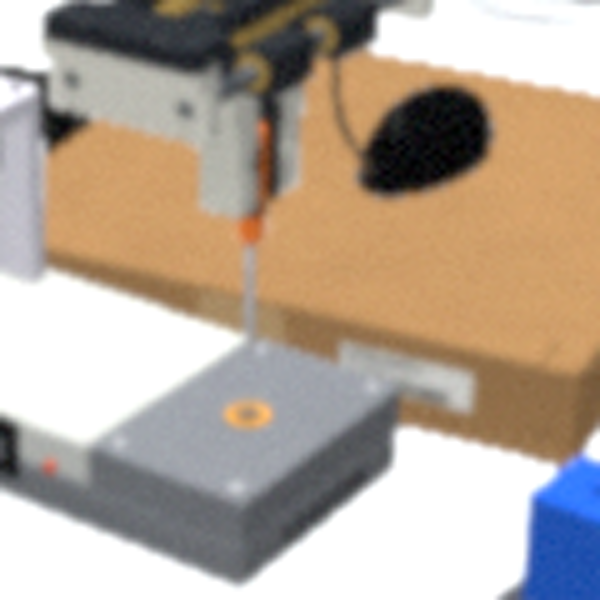

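Run:
```python
from h import *
s=r.get_state();t=np.array(s['tcp_pos']);P=r.camera_params('wrist')
for z in(.085,.08): print('tip pred w',proj('wrist',(t[0],t[1]-.0003,z),P),'scene',proj('scene',(t[0],t[1],z)))
tw=(230+293/3.3,120+284/3.3);ts=(310+250/5,150+344/5);rw=(230+289/3.3,120+250/3.3);rs=(310+248/5,150+413/5)
print('obs',tw,ts)
X=tri(ray('wrist',tw,P),ray('scene',ts));Y=tri(ray('wrist',rw,P),ray('scene',rs));print('tip',X,'\nring',Y,'\nd',Y[0]-X[0])
print('tip z.085',atz('wrist',tw,.085,P),'ring z.051',atz('wrist',rw,.051,P), t)
```

```text
tip pred w [318.29115343 207.52028301] scene [359.71618989 218.49830798]
tip pred w [318.29633932 205.49933062] scene [359.69189534 220.45063192]
obs (318.7878787878788, 206.06060606060606) (360.0, 218.8)
tip (array([0.53365981, 0.13281418, 0.08475387]), [0.0001712556273228396, 0.00017125562732289094]) 
ring (array([0.53495464, 0.1349154 , 0.04790875]), [0.0003910833169787247, 0.00039108331697873625]) 
d [ 0.00129483  0.00210122 -0.03684512]
tip z.085 [0.53372567 0.13256366 0.085     ] ring z.051 [0.53478898 0.13435514 0.051     ] [0.53411898 0.13408212 0.12599288]
```

View pics/t16.png

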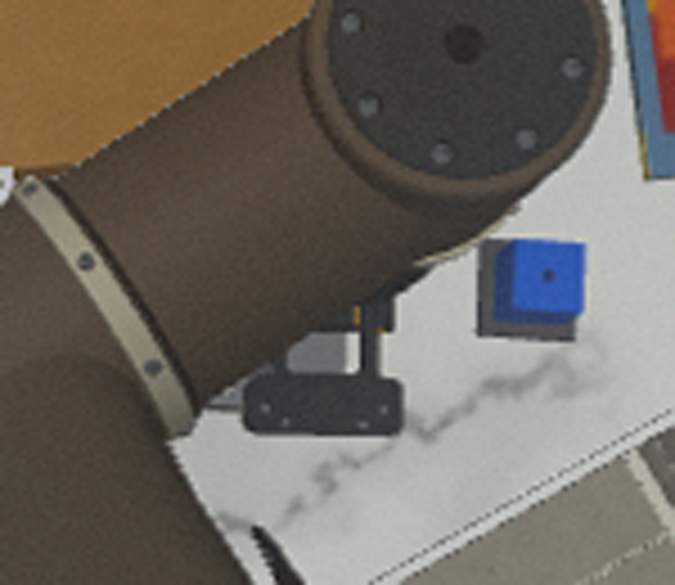

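```bash
python3 -m inch '-.0005 -.001 .009 0 0 0 .08;0 0 .01 0 0 0 .08;0 0 .009 0 0 0 .08;0 0 0 0 0 0 .08;0 0 0 0 0 0 .08'
python3 - <<'E'
from h import *
im=r.capture('wrist');cv2.imwrite('pics/w17.png',cv2.resize(im[150:260,270:370,::-1],None,fx=5,fy=5,interpolation=cv2.INTER_CUBIC))
i=r.capture('scene'); i=np.clip(i[180:260,330:400,::-1].astype(float)*1.8,0,255).astype('uint8');cv2.imwrite("pics/s17.png",cv2.resize(i,None,fx=7,fy=7,interpolation=cv2.INTER_CUBIC))
s=r.get_state();print(s['tcp_pos'],s['contact_force'],s['gripper_width'])
E
```

```text
time_s: 21.82
tcp_pos: [0.5345, 0.1347, 0.0968]
eef_rot: [179.9, -0.1, -90.0]
contact_force: [-0.1, 0.3, -0.2]
gripper_width: 0.0136
[0.53528538 0.13525601 0.0978885 ] [ 0.31805119  0.49012409 -0.4060345 ] 0.01336984976886008
```

View pics/w17.png

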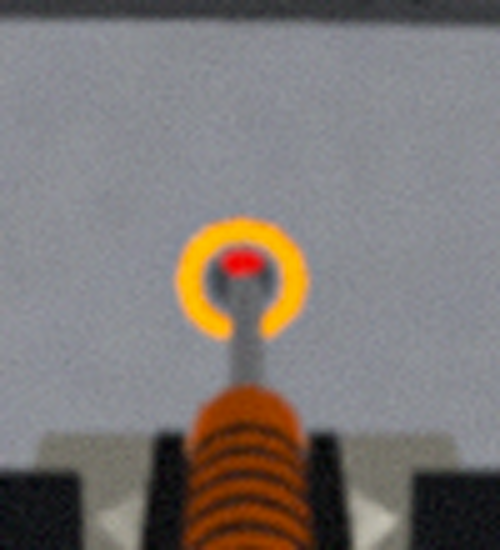

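View pics/s17.png

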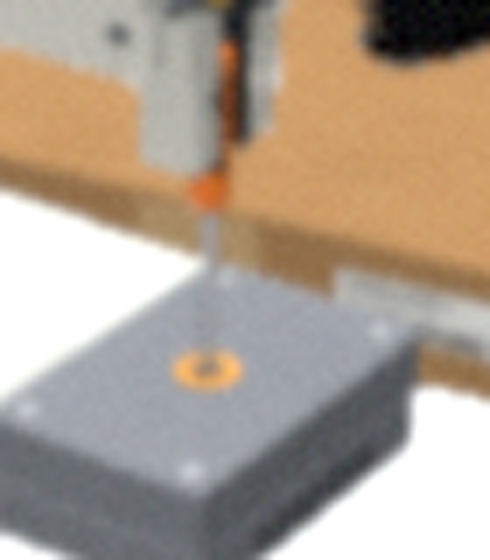

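```bash
python3 -m inch '.0005 0 .003 0 0 0 .08;0 0 .004 0 0 0 .08;0 0 .004 0 0 0 .08;0 0 0 0 0 0 .08'
python3 -m inch '0 0 .002 0 0 0 .08;0 0 .002 0 0 0 .08;0 0 .002 0 0 0 .08;0 0 0 0 0 0 .08;0 0 0 0 0 0 .08'
```

```text
time_s: 22.25
tcp_pos: [0.5346, 0.1345, 0.086]
eef_rot: [179.9, -0.0, -90.0]
contact_force: [-0.0, -0.2, -0.3]
gripper_width: 0.0137
time_s: 22.67
tcp_pos: [0.5351, 0.1347, 0.0809]
eef_rot: [180.0, -0.0, -90.0]
contact_force: [0.2, 0.5, 0.1]
gripper_width: 0.0137
```

```bash
python3 -m inch '0 0 .001 0 0 0 .08;0 0 .001 0 0 0 .08;0 0 .001 0 0 0 .08;0 0 0 0 0 0 .08;0 0 0 0 0 0 .08'
python3 -m inch '0 0 .001 0 0 0 .08;0 0 .001 0 0 0 .08;0 0 0 0 0 0 .08;0 0 0 0 0 0 .08' 40
```

```text
time_s: 23.08
tcp_pos: [0.5351, 0.1348, 0.0779]
eef_rot: [180.0, -0.0, -90.0]
contact_force: [0.1, 0.0, -0.5]
gripper_width: 0.0136
time_s: 23.42
tcp_pos: [0.5353, 0.1349, 0.0761]
eef_rot: [-180.0, 0.0, -90.0]
contact_force: [-0.0, -0.4, 1.2]
gripper_width: 0.0129
```

Contact begins about as predicted (tip ≈ 35 mm). Continue in small steps.

```bash
python3 -m inch '0 0 .001 0 0 0 .08;0 0 0 0 0 0 .08;0 0 0 0 0 0 .08'
python3 -m inch '0 0 .001 0 0 0 .08;0 0 0 0 0 0 .08;0 0 0 0 0 0 .08'
python3 -m inch '0 0 .001 0 0 0 .08;0 0 0 0 0 0 .08;0 0 0 0 0 0 .08'
```

```text
time_s: 23.67
tcp_pos: [0.5353, 0.1349, 0.0751]
eef_rot: [-180.0, 0.0, -90.0]
contact_force: [-0.0, -0.1, 2.2]
gripper_width: 0.0135
time_s: 23.92
tcp_pos: [0.5353, 0.1349, 0.0741]
eef_rot: [-180.0, 0.0, -90.0]
contact_force: [0.0, 0.0, 3.1]
gripper_width: 0.0134
time_s: 24.17
tcp_pos: [0.5353, 0.1349, 0.073]
eef_rot: [-180.0, 0.0, -90.0]
contact_force: [0.6, 0.3, 3.7]
gripper_width: 0.0127
```

```bash
python3 -m inch '0 0 .0007 0 0 0 .08;0 0 0 0 0 0 .08;0 0 0 0 0 0 .08'
python3 -m inch '0 0 .0007 0 0 0 .08;0 0 0 0 0 0 .08;0 0 0 0 0 0 .08'
```

```text
time_s: 24.42
tcp_pos: [0.5355, 0.1349, 0.0728]
eef_rot: [-180.0, 0.0, -90.0]
contact_force: [-0.9, -0.3, 6.7]
gripper_width: 0.0134
time_s: 24.67
tcp_pos: [0.5357, 0.1349, 0.0726]
eef_rot: [-179.9, 0.0, -90.0]
contact_force: [-2.6, 0.0, 12.0]
gripper_width: 0.0134
```

```bash
python3 -m inch '0 0 -.0003 0 0 0 .08;0 0 0 0 0 0 .08;0 0 0 0 0 0 .08;0 0 0 0 0 0 .08'
python3 - <<'E'
from h import *
im=r.capture('wrist');cv2.imwrite('pics/w18.png',cv2.resize(im[150:260,270:370,::-1],None,fx=5,fy=5,interpolation=cv2.INTER_CUBIC))
i=r.capture('scene'); cv2.imwrite("pics/s18.png",i[:,:,::-1]); i=np.clip(i[150:270,250:400,::-1].astype(float)*1.6,0,255).astype('uint8');cv2.imwrite("pics/s18c.png",cv2.resize(i,None,fx=5,fy=5,interpolation=cv2.INTER_CUBIC)[:600,:800])
s=r.get_state();print(s['tcp_pos'],s['contact_force'],s['gripper_width'])
E
```

```text
time_s: 25.0
tcp_pos: [0.5356, 0.1349, 0.0727]
eef_rot: [-179.9, 0.0, -90.0]
contact_force: [-1.6, -0.3, 9.5]
gripper_width: 0.0128
[0.5356441  0.13493529 0.07271057] [-1.33312704  0.59016525 10.6501847 ] 0.012883854375661986
```

View pics/w18.png

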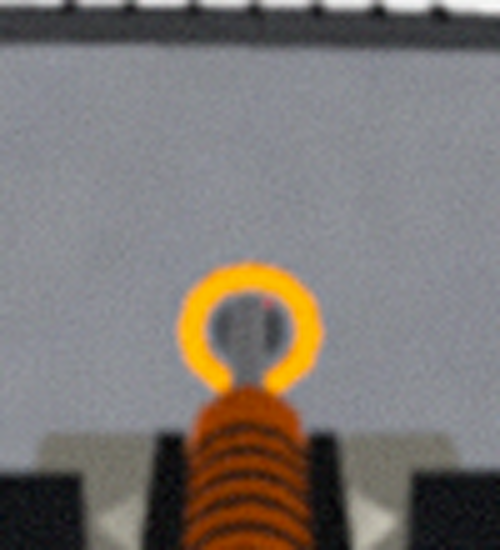

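View pics/s18c.png

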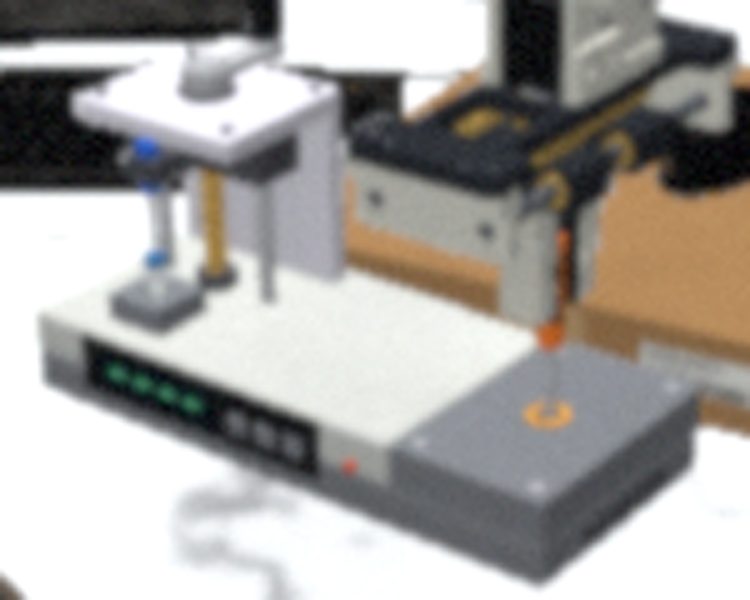

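View pics/s18.png

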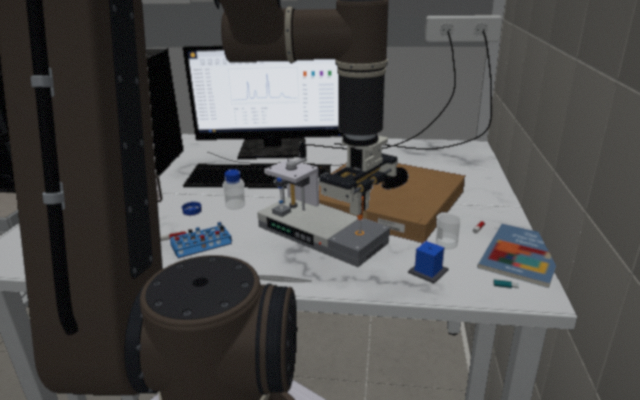

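```bash
python3 -c "
from plant import r
print(r.close_job()); print(r.get_state()['contact_force'])"
```

```text
the job is handed in; nothing more can be done
None
the job is handed in; nothing more can be done
```

I handed the job in at about 25 s of the 66 s allowed, with the pin still held and pressing the button. No verdict was reported.

- **Crank:** I wound it about 2.2 turns clockwise. At the end the knob stopped moving and the side force rose to 16 N. The pictures show the carriage right under the top plate, and it was still there in the last picture.
- **Pin and button:** I then took the pin from its stand and lowered it upright through the amber ring. The button met the tip where expected. It took about 4 mm of travel, rising to about 4 N, and then the force climbed sharply to 12 N, so I took it to be fully down. I eased back slightly, and it was held at about 10 N at hand-in. The only sign of the button's depth is this travel and force; I had no direct reading.
- **Bystanders:** By eye, the bottle, beaker and rack stand where they were in the first picture. I did not measure their positions again.

**Disagreements and a miss:**
- **Tool height:** In the pictures the fingertips end about 30 mm higher than the reported TCP height. My first grasp closed on air at the top of the knob without moving anything. I then worked from the pictures, and every later height agreed with that.
- **Camera offset:** The wrist camera and the fixed cameras differed by about 3 mm in y. I used the wrist camera for the hole, and its position fitted.

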